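Box three wax blocks and slide the cover shut

TASK

Take three of the five wax-filled cassettes off the cold plate and set them down gently in the block box, flat on its floor side by side with the wax upwards, without dropping them in; then slide the cover fully shut over them. Exactly three go in: leave the other two filled cassettes on the cold plate, and do not disturb the empty cassettes or the other things on the bench.

Things in the scene. Friction and masses are not known exactly. Their poses are not given: they have to be found in the camera images.
- plate: cold plate, a cream slab with an aluminium top, 250 (x) by 230 (y) mm, top surface 25 mm above the table, fixed. Origin: centre of its underside. The cassettes lie on it in two columns, their lengths roughly along its y
- box: cream open block box, 190 (x) by 136 (y) mm, 31 mm high, walls and floor 5 mm, inside 180 x 126 mm and 26 mm deep, fixed; its x points away from the robot. Dark rails 12 mm high (top 37 mm above the table, 142 mm over their outsides) run along both long sides and on 180 mm beyond its +x end to carry the open cover. Origin: centre of the box's underside
- box_in (a point): centre of the box's inner floor, 5 mm above the table; axes as the box
- cover (a joint): flat aluminium cover, 186 x 128 x 4 mm, that slides along the box's x on its rails, with its underside 31.5 mm above the table: 0 = fully shut over the box, grows as it opens away from the robot, 0.18 m = fully open. At the start it stands 0.15 to 0.18 open, so that at least 150 mm of the inside, at the robot's end, is uncovered. About 2 N to slide
- cover_grip (a point): centre of the black upright grip bar on the cover: 12 mm (along box x) by 70 mm (along box y), 22 mm high, its foot on the cover 35.5 mm and its top 57.5 mm above the table; it stands 20 mm from the cover's edge nearest the robot. Axes as the box
- block0: grey plastic tissue cassette, 40 (x) by 62 (y) by 10 mm, filled: a smooth white wax pad 32 x 46 mm stands 9 mm above the cassette (19 mm high in all); one of five alike. Lies on the cold plate. Origin: centre of its underside; y along its length, z up on the wax side. About 60 g
- block1: grey plastic tissue cassette, 40 (x) by 62 (y) by 10 mm, filled: a smooth white wax pad 32 x 46 mm stands 9 mm above the cassette (19 mm high in all); one of five alike. Lies on the cold plate. Origin: centre of its underside; y along its length, z up on the wax side. About 60 g
- block2: grey plastic tissue cassette, 40 (x) by 62 (y) by 10 mm, filled: a smooth white wax pad 32 x 46 mm stands 9 mm above the cassette (19 mm high in all); one of five alike. Lies on the cold plate. Origin: centre of its underside; y along its length, z up on the wax side. About 60 g
- block3: grey plastic tissue cassette, 40 (x) by 62 (y) by 10 mm, filled: a smooth white wax pad 32 x 46 mm stands 9 mm above the cassette (19 mm high in all); one of five alike. Lies on the cold plate. Origin: centre of its underside; y along its length, z up on the wax side. About 60 g
- block4: grey plastic tissue cassette, 40 (x) by 62 (y) by 10 mm, filled: a smooth white wax pad 32 x 46 mm stands 9 mm above the cassette (19 mm high in all); one of five alike. Lies on the cold plate. Origin: centre of its underside; y along its length, z up on the wax side. About 60 g
- empty0: grey plastic tissue cassette, 40 (x) by 62 (y) by 10 mm, empty: a hollow tray with no wax, 10 mm high. Lies on the cold plate among the filled ones; stays there. Origin: centre of its underside; y along its length
- empty1: grey plastic tissue cassette, 40 (x) by 62 (y) by 10 mm, empty: a hollow tray with no wax, 10 mm high. Lies on the cold plate among the filled ones; stays there. Origin: centre of its underside; y along its length
- forceps: steel forceps lying between plate and box, 140 x 30 mm, 8 mm high. Origin: centre of the underside
- moulds: nested stack of steel moulds, 72 x 52 mm, 32 mm high. Origin: centre of the underside
- jar: small lidded jar, 60 mm across, 75 mm high. Origin: centre of its underside
- bottle: plastic bottle, 72 mm across, 190 mm high, at the left of the bench. Origin: centre of its underside
- wipes: cardboard wipes box, 220 x 120 x 70 mm, at the right of the bench. Origin: centre of its underside
Not all that is in view belongs to the job. Leave any purple or red look-alike of the block0 alone.

How it is judged:
On the way, in this order (a step that is already met when the one before it is completed fails the run):
1. exactly three filled cassettes lie flat in the box, wax up, and two on the plate (((x of block0 in the frame of box_in between -0.078 and 0.078 m and y of block0 in the frame of box_in between -0.052 and 0.052 m and z of block0 in the frame of box_in between -0.005 and 0.005 m) or (x of block0 in the frame of plate between -0.12 and 0.12 m and y of block0 in the frame of plate between -0.11 and 0.11 m and z of block0 in the frame of plate between 0.02 and 0.03 m)) and ((x of block1 in the frame of box_in between -0.078 and 0.078 m and y of block1 in the frame of box_in between -0.052 and 0.052 m and z of block1 in the frame of box_in between -0.005 and 0.005 m) or (x of block1 in the frame of plate between -0.12 and 0.12 m and y of block1 in the frame of plate between -0.11 and 0.11 m and z of block1 in the frame of plate between 0.02 and 0.03 m)) and ((x of block2 in the frame of box_in between -0.078 and 0.078 m and y of block2 in the frame of box_in between -0.052 and 0.052 m and z of block2 in the frame of box_in between -0.005 and 0.005 m) or (x of block2 in the frame of plate between -0.12 and 0.12 m and y of block2 in the frame of plate between -0.11 and 0.11 m and z of block2 in the frame of plate between 0.02 and 0.03 m)) and ((x of block3 in the frame of box_in between -0.078 and 0.078 m and y of block3 in the frame of box_in between -0.052 and 0.052 m and z of block3 in the frame of box_in between -0.005 and 0.005 m) or (x of block3 in the frame of plate between -0.12 and 0.12 m and y of block3 in the frame of plate between -0.11 and 0.11 m and z of block3 in the frame of plate between 0.02 and 0.03 m)) and ((x of block4 in the frame of box_in between -0.078 and 0.078 m and y of block4 in the frame of box_in between -0.052 and 0.052 m and z of block4 in the frame of box_in between -0.005 and 0.005 m) or (x of block4 in the frame of plate between -0.12 and 0.12 m and y of block4 in the frame of plate between -0.11 and 0.11 m and z of block4 in the frame of plate between 0.02 and 0.03 m)) and angle between each of block0, block1, block2, block3, block4's own z axis and vertical below 0.12 rad and ((height (world z) of each of block0, block1, block2 below 0.015 m and height (world z) of each of block3, block4 above 0.015 m) or (height (world z) of each of block0, block1, block3 below 0.015 m and height (world z) of each of block2, block4 above 0.015 m) or (height (world z) of each of block0, block1, block4 below 0.015 m and height (world z) of each of block2, block3 above 0.015 m) or (height (world z) of each of block0, block2, block3 below 0.015 m and height (world z) of each of block1, block4 above 0.015 m) or (height (world z) of each of block0, block2, block4 below 0.015 m and height (world z) of each of block1, block3 above 0.015 m) or (height (world z) of each of block0, block3, block4 below 0.015 m and height (world z) of each of block1, block2 above 0.015 m) or (height (world z) of each of block0, block4 above 0.015 m and height (world z) of each of block1, block2, block3 below 0.015 m) or (height (world z) of each of block0, block3 above 0.015 m and height (world z) of each of block1, block2, block4 below 0.015 m) or (height (world z) of each of block0, block2 above 0.015 m and height (world z) of each of block1, block3, block4 below 0.015 m) or (height (world z) of each of block0, block1 above 0.015 m and height (world z) of each of block2, block3, block4 below 0.015 m)) and linear speed of each of block0, block1, block2, block3, block4 below 0.02 m/s), for 0.2 s.
2. the cover is fully shut (value of joint cover below 0.005 m and velocity of joint cover between -0.01 and 0.01 m/s), for 0.2 s.
At the end, for the whole second after the job is handed in: Exactly three filled cassettes rest flat on the floor of the box, wax up (within 0.12 rad, underside within 5 mm of the floor), the other two still lie flat on the cold plate, and the cover is shut to within 5 mm, all at rest (all of step 1 and all of step 2); the robot touches nothing.
It fails at once if a filled cassette is dropped into the box (falls in at more than 0.7 m/s) ((x of block0 in the frame of box_in between -0.09 and 0.09 m and y of block0 in the frame of box_in between -0.063 and 0.063 m and z of block0 in the frame of box_in below 0.022 m and linear speed of block0 above 0.7 m/s) or (x of block1 in the frame of box_in between -0.09 and 0.09 m and y of block1 in the frame of box_in between -0.063 and 0.063 m and z of block1 in the frame of box_in below 0.022 m and linear speed of block1 above 0.7 m/s) or (x of block2 in the frame of box_in between -0.09 and 0.09 m and y of block2 in the frame of box_in between -0.063 and 0.063 m and z of block2 in the frame of box_in below 0.022 m and linear speed of block2 above 0.7 m/s) or (x of block3 in the frame of box_in between -0.09 and 0.09 m and y of block3 in the frame of box_in between -0.063 and 0.063 m and z of block3 in the frame of box_in below 0.022 m and linear speed of block3 above 0.7 m/s) or (x of block4 in the frame of box_in between -0.09 and 0.09 m and y of block4 in the frame of box_in between -0.063 and 0.063 m and z of block4 in the frame of box_in below 0.022 m and linear speed of block4 above 0.7 m/s)).
It fails at once if an empty cassette or another thing on the bench is moved by more than 30 mm or tipped over (distance of any of empty0, empty1, forceps, moulds, jar, bottle, wipes from where it was at the start of the episode above 0.03 m or angle between any of empty0, empty1, forceps, moulds, jar, bottle, wipes's own z axis and vertical above 0.5 rad).
It also fails if it takes over 72 s, if anything falls off the work surface, if the arm or the gripper's body presses on something with over 40 N, if the wrist force passes 120 N, or if a joint passes its speed limit or range.

ROBOT

A 7-joint arm with a two-finger parallel gripper is mounted at the origin on the work surface. World frame = base frame: x ahead of the robot, y to its left, z up, the work surface at z = 0. Lengths are in m, angles in rad, forces in N, time in s.
With the tool pointing down it reaches from about 0.4 to 0.875 m from the base axis. Payload 4.4 kg.
Tool frame: the origin (TCP) lies where the fingers leave the gripper's body, on its centre line; the fingertips stand nose_length ahead of it and the grasp point (between the pads) lies 54 mm ahead of it (nose_length is the distance from the TCP to the fingertips, in m); z points along the fingers, y is the line along which they close (so a half turn about z gives the same grasp; the last joint's range is limited). The gripper opens to 85 mm and grips with 20 to 120 N. Pads are 22 mm wide; open, the fingers measure 114 mm over their backs; the gripper's body (76 mm by 85 mm) begins 54 mm behind the grasp point. The pads swing forward as they close: fully open they stand 13 mm farther back than shut.
Start: joints at [1.166, 0.628, 0.038, 1.517, -0.027, 0.996, -0.02], TCP at [0.216, -0.613, 0.304] pointing down, gripper open.
Joint ranges: [-3.06, 3.06], [-0.37, 2.12], [-1.25, 1.32], [0.18, 2.47], [-1.1, 4.24], [0.23, 1.98], [-2.94, 2.94]. Speed limits (rad/s): [2.57, 2.57, 3.14, 3.14, 3.14, 3.14, 3.14].

INTERFACE

Orientations are given as a 3x3 rotation matrix whose columns are the frame's x, y, z axes.
In Python, from plant import state, get_image, camera_params, sign_off, nose_length gives the robot as it stands. The module is installed in compiled form; this text tells all that it offers.
- The arm moves only by the tool step_arm, never from a script. Its argument "motion" is a list of rows, each an object of numbers: "gripper": the opening, from 0 (shut) to 1 (fully open); "x", "y", "z": the shift along the tool's x, y, z in cm; "rx", "ry", "rz": the turn, a rotation vector about the tool's x, y, z in degrees. A call has exactly 10 rows; each row is the pose to reach, as a shift and turn from the pose commanded when the call began, along the tool's axes at that moment; what a row does not reach only later rows make up. A row lasts 1/12 s, in which the tool goes at most 41.7 mm and 7.16 degrees, less where a joint would pass 70% of its speed; a pose out of reach is approached as far as the arm can. A call with a gripper value outside its range is refused whole. The fingers move at their own pace and stop on an object; "force" is the grip in N (left out, the last holds). Time passes only in rows, so rows that repeat a pose let the fingers close, or fill a call up. It gives the time, the measured TCP pose, the force, the opening and the grip force at its end, in the units of the state.
- state(): the state, without advancing time (a new reading comes with each control period).
- get_image(name): name is "scene" or "side" or "wrist"; returns the picture (400x640x3 uint8, red, green, blue); there is no depth.
- camera_params(name): a dict with "fx", "fy", "cx", "cy" (pixels), "T" (4x4, takes a point from camera to world coordinates). Camera axes: x right, y down, z forward; pixel columns grow to the right and rows downward; lengths in m; the calibration is good to about 2 mm. A picture is of the moment at which its call begins: read the wrist's pose just before it. camera_params takes no time and is no camera call; for the wrist camera it gives the pose at the moment of the call.
- sign_off(): hands the job in; it is judged then, once.
The state is a dict: "time": time; "joint_positions": joint angles; "dq": joint speeds; "effort": joint torques, N m; "position": TCP position; "tool_rot": TCP orientation; "wrist_force": force on the tool from outside, world axes, zero at the start; "wrist_torque": the same for the moment, N m; "width": finger opening in m; "gripper_force": force on a finger pad.
Only numpy, scipy, OpenCV 4.12 (cv2) and the standard library are available. Lean on these libraries where they do the work, as an engineer would, in place of code of your own. Each camera call takes 0.05 s, during which the arm holds its last target. There are 200 camera calls.

## Working session

There is one attempt and no reset: what is moved stays moved. The work goes in short steps, Python scripts to look and compute and a tool call to move; the robot and the scene stay as the last step left them, time stands still between calls to the robot, and variables do not carry over. Pictures are saved under pics/ and viewed, at most 10 in all, crops included, and the job is handed in when it is done.

Besides the shell and the picture viewer there is one more tool, called after "Emit:" as name(argument=value, ...), one argument or row to a line, values as JSON. step_arm: Moves the arm, as the interface text tells. Its arguments: {"type":"object","properties":{"motion":{"type":"array","items":{"type":"object","properties":{"gripper":{"type":"number"},"x":{"type":"number"},"y":{"type":"number"},"z":{"type":"number"},"rx":{"type":"number"},"ry":{"type":"number"},"rz":{"type":"number"}}}},"force":{"type":"number"}},"required":["motion"]}

```bash
mkdir -p pics; python3 - <<'E'
from plant import *
import cv2,numpy as np
np.set_printoptions(precision=4,suppress=True)
s=state();print(s['time'],s['position'],s['tool_rot'],nose_length if not callable(nose_length) else nose_length())
for n in ['scene','side','wrist']:
    p=camera_params(n);print(n,p['fx'],p['fy'],p['cx'],p['cy']);print(p['T'])
    cv2.imwrite(f'pics/{n}0.png',get_image(n)[:,:,::-1])
E
```

```text
0.0 [ 0.2159 -0.6126  0.303 ] [[ 0.9432  0.3324 -0.0007]
 [ 0.3324 -0.9432  0.0018]
 [-0.0001 -0.0019 -1.    ]] 0.0726
scene 483.40279833614744 483.40279833614744 314.65286539915326 206.16432450576806
[[ 0.1052  0.6963 -0.71    1.4702]
 [ 0.9943 -0.0837  0.0653 -0.0912]
 [-0.014  -0.7128 -0.7012  1.0042]
 [ 0.      0.      0.      1.    ]]
side 398.17500102517533 398.17500102517533 315.94196229555814 192.55163969593266
[[-0.997  -0.0631  0.0453  0.4815]
 [-0.0762  0.6781 -0.731   0.7707]
 [ 0.0154 -0.7322 -0.6809  0.8037]
 [ 0.      0.      0.      1.    ]]
wrist 349.0996993333139 349.0996993333139 320.1741498459493 198.83655266277435
[[ 0.3306 -0.899  -0.2871  0.2888]
 [-0.9438 -0.3155 -0.099  -0.5861]
 [-0.0016  0.3037 -0.9528  0.3739]
 [ 0.      0.      0.      1.    ]]
```

View pics/scene0.png

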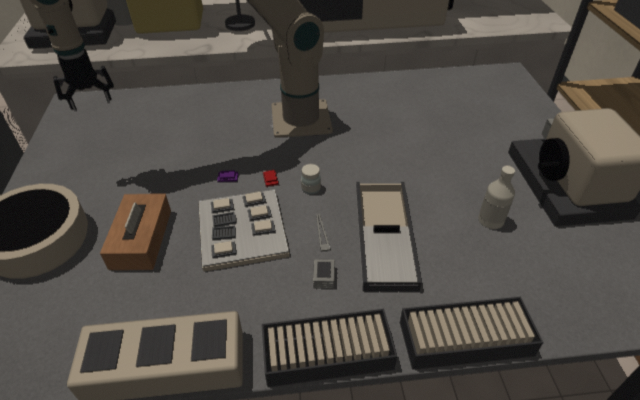

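View pics/side0.png

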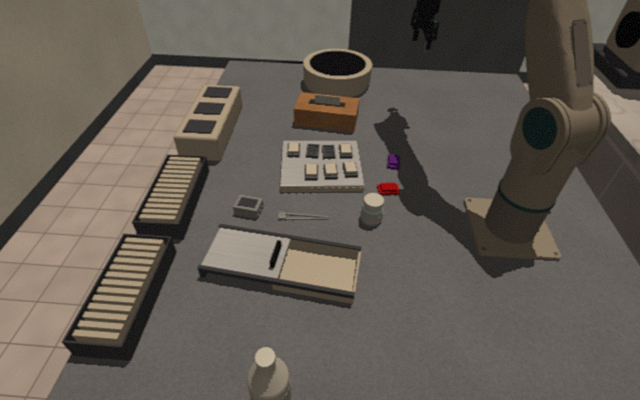

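The scene view shows the plate at about (242,228). Filled cassettes, with white pads, are at (222,205), (254,198), (260,212), (263,226) and (224,248). The empties are at (225,219) and (225,233). Purple (228,176) and red (270,178) are look-alikes off the plate. The box is at (387,233) with the grip bar at (386,229).

```bash
cat > h.py <<'E'
import numpy as np,cv2
from plant import *
np.set_printoptions(precision=4,suppress=True)
def ray(p,uv):
    T=np.array(p['T']);d=T[:3,:3]@np.array([(uv[0]-p['cx'])/p['fx'],(uv[1]-p['cy'])/p['fy'],1.]);return T[:3,3],d/np.linalg.norm(d)
def atz(p,uv,z):
    o,d=ray(p,uv);return o+d*(z-o[2])/d[2]
def tri(obs):
    A=np.zeros((3,3));b=np.zeros(3)
    for p,uv in obs:
        o,d=ray(p,uv);M=np.eye(3)-np.outer(d,d);A+=M;b+=M@o
    return np.linalg.solve(A,b)
def proj(p,X):
    T=np.array(p['T']);c=T[:3,:3].T@(np.asarray(X)-T[:3,3]);return np.array([p['fx']*c[0]/c[2]+p['cx'],p['fy']*c[1]/c[2]+p['cy']])
E
python3 - <<'E'
from h import *
p=camera_params('scene')
for uv in [(222,205),(254,198),(260,212),(263,226),(224,248),(225,219),(225,233)]: print(uv,atz(p,uv,.044))
for uv in [(387,228)]: print('grip',atz(p,uv,.0575))
q=camera_params('side')
# matches scene/side
for a,b in [((222,205),(346,149)),((224,248),(294,147)),((254,198),(350,168)),((263,226),(311,169)),((387,227),(277,252))]: print(tri([(p,a),(q,b)]))
for n,(x0,y0,x1,y1) in {'scene':(190,170,430,300),'side':(190,130,400,310)}.items():
    im=cv2.imread(f'pics/{n}0.png')[y0:y1,x0:x1];f=800/(x1-x0) if n=='scene' else 600/(y1-y0)
    cv2.imwrite(f'pics/{n}0c.png',cv2.resize(im,None,fx=3.3,fy=3.3,interpolation=cv2.INTER_CUBIC))
E
```

```text
(222, 205) [ 0.4617 -0.2635  0.044 ]
(254, 198) [ 0.4435 -0.1723  0.044 ]
(260, 212) [ 0.5028 -0.1564  0.044 ]
(263, 226) [ 0.5578 -0.1496  0.044 ]
(224, 248) [ 0.6247 -0.2534  0.044 ]
(225, 219) [ 0.5187 -0.2535  0.044 ]
(225, 233) [ 0.5715 -0.2522  0.044 ]
grip [0.617  0.1796 0.0575]
[ 0.4526 -0.2655  0.0365]
[ 0.6195 -0.2549  0.0399]
[ 0.4373 -0.1723  0.0371]
[ 0.555  -0.1499  0.0413]
[0.6085 0.1812 0.0529]
```

View pics/scene0c.png

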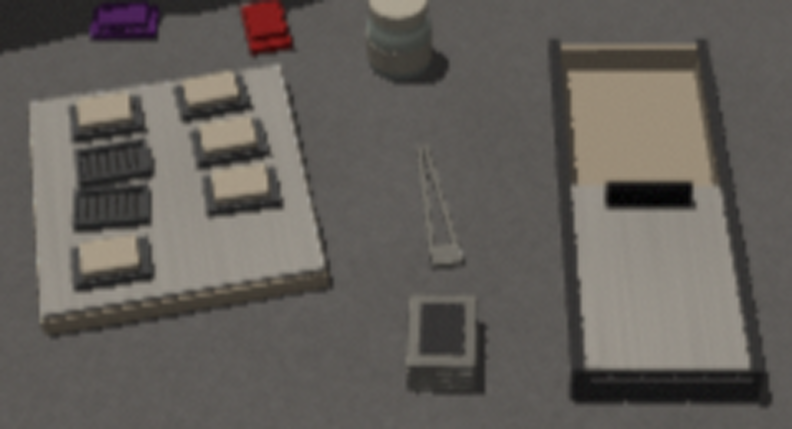

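Enlarged, the crop confirms it. The right column, crop (212,92), (230,138), (243,185), has three white wax pads on grey cassettes, so those are the ones to take. The left column has filled at (107,113) and (110,258), and slatted empties at (115,160) and (113,207). Next I bring the wrist camera over the plate.

Emit:
step_arm(
  motion=[
    {"x": 43, "y": -30.7, "rz": 19.4, "gripper": 1},
    {"x": 43, "y": -30.7, "rz": 19.4, "gripper": 1},
    {"x": 43, "y": -30.7, "rz": 19.4, "gripper": 1},
    {"x": 43, "y": -30.7, "rz": 19.4, "gripper": 1},
    {"x": 43, "y": -30.7, "rz": 19.4, "gripper": 1},
    {"x": 43, "y": -30.7, "rz": 19.4, "gripper": 1},
    {"x": 43, "y": -30.7, "rz": 19.4, "gripper": 1},
    {"x": 43, "y": -30.7, "rz": 19.4, "gripper": 1},
    {"x": 43, "y": -30.7, "rz": 19.4, "gripper": 1},
    {"x": 43, "y": -30.7, "rz": 19.4, "gripper": 1},
  ],
)

```text
$.motion[0]: bad value
```

```bash
python3 - <<'E'
from h import *
s=state();print(s['time'],s['position'],s['tool_rot'])
E
```

```text
0.15 [ 0.2159 -0.6127  0.3032] [[ 0.9432  0.3324 -0.0005]
 [ 0.3324 -0.9432  0.0014]
 [-0.     -0.0015 -1.    ]]
```

Emit:
step_arm(
  motion=[
    {"x": 3, "y": -2, "z": 0, "rx": 0, "ry": 0, "rz": 2, "gripper": 1},
    {"x": 6, "y": -4.2, "z": 0, "rx": 0, "ry": 0, "rz": 4, "gripper": 1},
    {"x": 9, "y": -6.4, "z": 0, "rx": 0, "ry": 0, "rz": 6, "gripper": 1},
    {"x": 12, "y": -8.6, "z": 0, "rx": 0, "ry": 0, "rz": 8, "gripper": 1},
    {"x": 15, "y": -10.7, "z": 0, "rx": 0, "ry": 0, "rz": 10, "gripper": 1},
    {"x": 18, "y": -12.9, "z": 0, "rx": 0, "ry": 0, "rz": 12, "gripper": 1},
    {"x": 21, "y": -15, "z": 0, "rx": 0, "ry": 0, "rz": 14, "gripper": 1},
    {"x": 24, "y": -17.2, "z": 0, "rx": 0, "ry": 0, "rz": 16, "gripper": 1},
    {"x": 27, "y": -19.3, "z": 0, "rx": 0, "ry": 0, "rz": 18, "gripper": 1},
    {"x": 30, "y": -21.4, "z": 0, "rx": 0, "ry": 0, "rz": 19.4, "gripper": 1},
  ],
)

```text
time: 0.98
position: [0.4285, -0.3098, 0.3039]
tool_rot: [[1.0, -0.002, -0.0], [-0.002, -1.0, 0.0], [-0.0, -0.0, -1.0]]
wrist_force: [1.0, -0.3, 0.7]
width: 0.0855
gripper_force: 0.0
```

Emit:
step_arm(
  motion=[
    {"x": 2, "y": -3, "z": 0, "gripper": 1},
    {"x": 4, "y": -6, "z": 0, "gripper": 1},
    {"x": 6, "y": -9, "z": 0, "gripper": 1},
    {"x": 8, "y": -11, "z": 0, "gripper": 1},
    {"x": 9, "y": -13, "z": 0, "gripper": 1},
    {"x": 9, "y": -13, "z": 0, "gripper": 1},
    {"x": 9, "y": -13, "z": 0, "gripper": 1},
    {"x": 9, "y": -13, "z": 0, "gripper": 1},
    {"x": 9, "y": -13, "z": 0, "gripper": 1},
    {"x": 9, "y": -13, "z": 0, "gripper": 1},
  ],
)

```text
$.motion[0]: bad value
```

```bash
cat > snap.py <<'E'
import sys,json
from h import *
s=state();p=camera_params('wrist');im=get_image('wrist')
cv2.imwrite(f'pics/{sys.argv[1]}.png',im[:,:,::-1]);json.dump({k:np.array(v).tolist() for k,v in p.items()},open(f'{sys.argv[1]}.json','w'))
print(s['time'],s['position'],s['wrist_force'],np.array(p['T']))
E
python3 snap.py w1
```

```text
0.9833 [ 0.4285 -0.3098  0.3039] [ 1.0296 -0.2819  0.6602] [[-0.0033 -0.9527 -0.3038  0.5059]
 [-1.      0.0031  0.0012 -0.3092]
 [-0.0002  0.3038 -0.9527  0.3746]
 [ 0.      0.      0.      1.    ]]
```

View pics/w1.png

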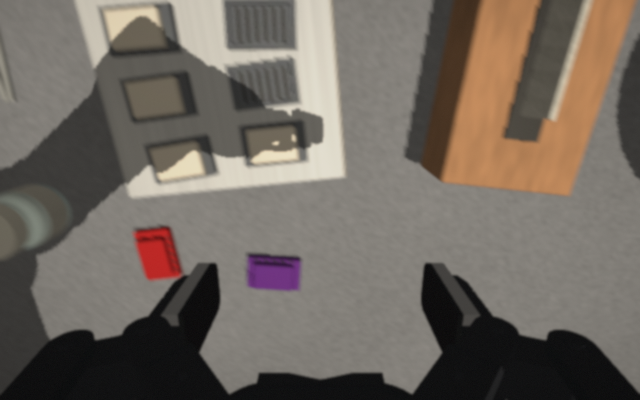

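The wrist view shows the near end of the plate: three filled cassettes in the left image column at (137,28), (157,97) and (180,160), and one at (272,143). All seven keys are needed in each row.

Emit:
step_arm(
  motion=[
    {"x": 2, "y": -3, "z": 0, "rx": 0, "ry": 0, "rz": 0, "gripper": 1},
    {"x": 4, "y": -6, "z": 0, "rx": 0, "ry": 0, "rz": 0, "gripper": 1},
    {"x": 6, "y": -9, "z": 0, "rx": 0, "ry": 0, "rz": 0, "gripper": 1},
    {"x": 8, "y": -11, "z": 0, "rx": 0, "ry": 0, "rz": 0, "gripper": 1},
    {"x": 9, "y": -13, "z": 0, "rx": 0, "ry": 0, "rz": 0, "gripper": 1},
    {"x": 9, "y": -13, "z": 0, "rx": 0, "ry": 0, "rz": 0, "gripper": 1},
    {"x": 9, "y": -13, "z": 0, "rx": 0, "ry": 0, "rz": 0, "gripper": 1},
    {"x": 9, "y": -13, "z": 0, "rx": 0, "ry": 0, "rz": 0, "gripper": 1},
    {"x": 9, "y": -13, "z": 0, "rx": 0, "ry": 0, "rz": 0, "gripper": 1},
    {"x": 9, "y": -13, "z": 0, "rx": 0, "ry": 0, "rz": 0, "gripper": 1},
  ],
)

```text
time: 1.87
position: [0.5171, -0.183, 0.304]
tool_rot: [[1.0, -0.002, -0.0], [-0.002, -1.0, -0.001], [-0.0, 0.001, -1.0]]
wrist_force: [-0.0, 0.2, 0.1]
width: 0.0856
gripper_force: 0.0
```

```bash
python3 snap.py w2; python3 -c "
import cv2
im=cv2.imread('pics/w2.png');cv2.imwrite('pics/w2b.png',cv2.resize(im[:300,120:520],None,fx=2,fy=2,interpolation=cv2.INTER_CUBIC))"
```

```text
1.8667 [ 0.5171 -0.183   0.304 ] [-0.0289  0.2006  0.0605] [[-0.0041 -0.9527 -0.3039  0.5944]
 [-1.      0.0041  0.0007 -0.1824]
 [ 0.0005  0.3039 -0.9527  0.3747]
 [ 0.      0.      0.      1.    ]]
```

View pics/w2b.png

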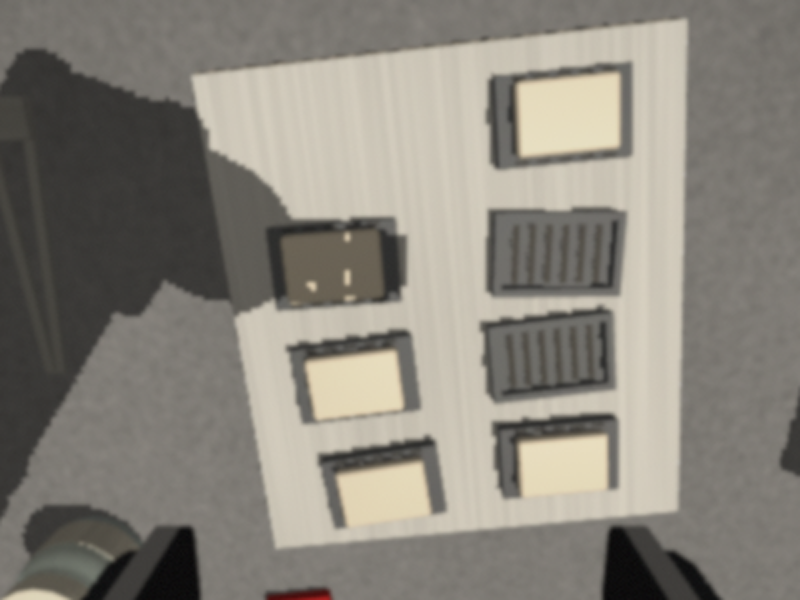

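Emit:
step_arm(
  motion=[
    {"x": 0, "y": -3, "z": 0, "rx": 0, "ry": 0, "rz": 0, "gripper": 1},
    {"x": 0, "y": -6, "z": 0, "rx": 0, "ry": 0, "rz": 0, "gripper": 1},
    {"x": 0, "y": -9, "z": 0, "rx": 0, "ry": 0, "rz": 0, "gripper": 1},
    {"x": 0, "y": -12, "z": 0, "rx": 0, "ry": 0, "rz": 0, "gripper": 1},
    {"x": 0, "y": -15, "z": 0, "rx": 0, "ry": 0, "rz": 0, "gripper": 1},
    {"x": 0, "y": -18, "z": 0, "rx": 0, "ry": 0, "rz": 0, "gripper": 1},
    {"x": 0, "y": -20, "z": 0, "rx": 0, "ry": 0, "rz": 0, "gripper": 1},
    {"x": 0, "y": -20, "z": 0, "rx": 0, "ry": 0, "rz": 0, "gripper": 1},
    {"x": 0, "y": -20, "z": 0, "rx": 0, "ry": 0, "rz": 0, "gripper": 1},
    {"x": 0, "y": -20, "z": 0, "rx": 0, "ry": 0, "rz": 0, "gripper": 1},
  ],
)

```text
time: 2.75
position: [0.5178, 0.0171, 0.304]
tool_rot: [[1.0, -0.001, 0.0], [-0.001, -1.0, -0.001], [0.0, 0.001, -1.0]]
wrist_force: [0.1, 0.4, 0.1]
width: 0.0857
gripper_force: 0.0
```

```bash
python3 snap.py w3
```

```text
2.75 [0.5178 0.0171 0.304 ] [0.1432 0.3512 0.0939] [[-0.0032 -0.9528 -0.3035  0.5951]
 [-1.      0.0033  0.0001  0.0178]
 [ 0.0009  0.3035 -0.9528  0.3748]
 [ 0.      0.      0.      1.    ]]
```

View pics/w3.png

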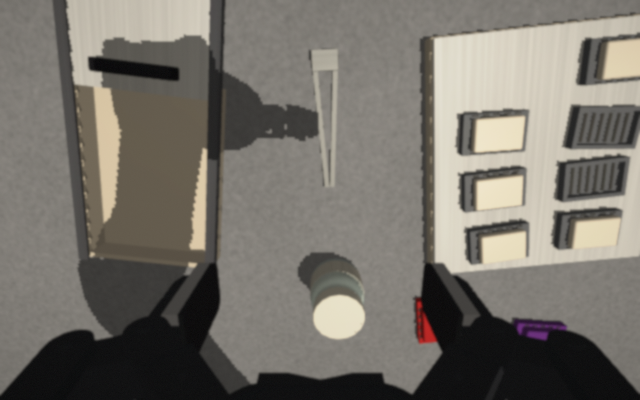

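w3 shows the box (interior x 90–207, y 90–255), the grip bar (89–179, 57–80), the forceps, the jar, and the three target cassettes at (498,134), (500,190) and (504,245). I take one more view, straight over the box.

Emit:
step_arm(
  motion=[
    {"x": 0, "y": -3, "z": 0, "rx": 0, "ry": 0, "rz": 0, "gripper": 1},
    {"x": 0, "y": -6, "z": 0, "rx": 0, "ry": 0, "rz": 0, "gripper": 1},
    {"x": 0, "y": -9, "z": 0, "rx": 0, "ry": 0, "rz": 0, "gripper": 1},
    {"x": 0, "y": -12, "z": 0, "rx": 0, "ry": 0, "rz": 0, "gripper": 1},
    {"x": 0, "y": -14, "z": 0, "rx": 0, "ry": 0, "rz": 0, "gripper": 1},
    {"x": 0, "y": -15, "z": 0, "rx": 0, "ry": 0, "rz": 0, "gripper": 1},
    {"x": 0, "y": -15, "z": 0, "rx": 0, "ry": 0, "rz": 0, "gripper": 1},
    {"x": 0, "y": -15, "z": 0, "rx": 0, "ry": 0, "rz": 0, "gripper": 1},
    {"x": 0, "y": -15, "z": 0, "rx": 0, "ry": 0, "rz": 0, "gripper": 1},
    {"x": 0, "y": -15, "z": 0, "rx": 0, "ry": 0, "rz": 0, "gripper": 1},
  ],
)

```text
time: 3.63
position: [0.5181, 0.1661, 0.304]
tool_rot: [[1.0, -0.003, 0.0], [-0.003, -1.0, -0.001], [0.0, 0.001, -1.0]]
wrist_force: [-0.2, -0.2, 0.2]
width: 0.0853
gripper_force: 0.0
```

```bash
python3 snap.py w4; python3 - <<'E'
import json
from h import *
im=cv2.imread('pics/w4.png');cv2.imwrite('pics/w4b.png',cv2.resize(im[:300,120:520],None,fx=2,fy=2,interpolation=cv2.INTER_CUBIC))
Q={}
for n in ['w2','w3']:
    im=cv2.imread(f'pics/{n}.png').astype(int);p=json.load(open(n+'.json'))
    m=((im[:,:,2]-im[:,:,0]>25)&(im[:,:,2]>150)).astype(np.uint8)
    m=cv2.morphologyEx(m,cv2.MORPH_OPEN,np.ones((3,3),np.uint8))
    cs,_=cv2.findContours(m,cv2.RETR_EXTERNAL,cv2.CHAIN_APPROX_NONE)
    for c in cs:
        if cv2.contourArea(c)<300: continue
        W=np.array([atz(p,q,.044)[:2] for q in c[:,0]])
        (cx,cy),(w,h),a=cv2.minAreaRect((W*1000).astype(np.float32))
        M=cv2.moments(c);print(n,'px',M['m10']/M['m00'],M['m01']/M['m00'],'rect',cx,cy,w,h,a)
E
```

```text
3.6333 [0.5181 0.1661 0.304 ] [-0.165  -0.2081  0.1949] [[-0.0051 -0.9528 -0.3036  0.5954]
 [-1.      0.0052  0.0004  0.1667]
 [ 0.0011  0.3036 -0.9528  0.3748]
 [ 0.      0.      0.      1.    ]]
w2 px 271.60315345325336 326.25716189207196 rect 338.83685302734375 -128.48887634277344 41.625972747802734 34.11383056640625 6.374961853027344
w2 px 132.99845141308555 308.8683701122725 rect 363.0874938964844 25.827285766601562 30.540681838989258 56.41231918334961 30.859952926635742
w2 px 311.75268817204295 247.12011884550085 rect 435.8902587890625 -173.09124755859375 32.49187469482422 45.999603271484375 9.444357872009277
w2 px 401.39251952322235 232.83189478010686 rect 451.59539794921875 -265.19805908203125 32.51776123046875 44.87259292602539 5.490760326385498
w2 px 297.25068153655513 192.1899628252788 rect 495.5710754394531 -159.28829956054688 31.756004333496094 46.03520584106445 7.269486427307129
w2 px 4.2513550135501355 212.31368563685635 rect 485.221923828125 131.31845092773438 11.920988082885742 80.80387115478516 74.1944808959961
w2 px 613.0195749064928 202.85193397388517 rect 495.365
[... 639 characters left out ...]
6
w3 px 498.96579943813356 192.77073409063146 rect 495.13037109375 -159.2731475830078 32.4539794921875 45.39973068237305 7.491854190826416
w3 px 199.63017651052272 207.47895451459604 rect 487.4265441894531 138.7843475341797 15.667946815490723 107.17798614501953 81.0385971069336
w3 px 498.9192429022082 133.83364879074657 rect 552.9444580078125 -150.25291442871094 32.00497055053711 45.71323776245117 4.158271789550781
w3 px 106.69176972909305 146.91615135453472 rect 531.0203247070312 219.43084716796875 22.388296127319336 131.88641357421875 82.93083190917969
w3 px 622.0815831987076 59.20988152934841 rect 618.4754638671875 -250.05416870117188 31.544322967529297 32.43922805786133 5.349728584289551
```

View pics/w4b.png

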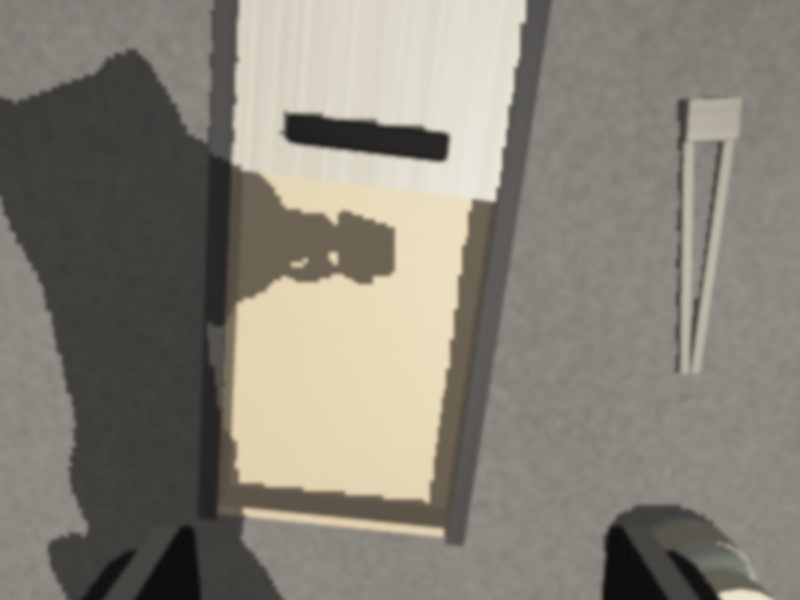

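w4 shows the near rail ends at crop (200,517) and (463,543), the box's near wall at (215–445, 510–537), the grip bar at (285–449, 113–160), and the cover edge from (235,172) to (495,202).

```bash
python3 - <<'E'
import json
from h import *
P={n:json.load(open(n+'.json')) for n in ['w2','w3','w4']}
f=lambda c:(c[0]/2+120,c[1]/2)
p=P['w4']
R=[atz(p,f(c),.037) for c in [(549,0),(463,543)]];L=[atz(p,f(c),.037) for c in [(212,0),(200,517)]]
print('R',R,'L',L)
for S in (R,L): d=S[0]-S[1];print(np.degrees(np.arctan2(d[1],d[0])))
for c in [(212,510),(447,537)]:print('wall top',atz(p,f(c),.031))
for c in [(235,172),(495,202)]:print('cover edge',atz(p,f(c),.0355))
for c in [(286,113),(449,133),(447,161),(285,142)]:print('bar',atz(p,f(c),.0575))
for c in [(238,484),(430,502)]:print('floor?',atz(p,f(c),.005))
print('tri pads',tri([(P['w2'],(311.75,247.1)),(P['w3'],(503.5,247.6))]),tri([(P['w2'],(297.25,192.2)),(P['w3'],(498.97,192.8))]))
print('tri rail end R',tri([(P['w4'],f((463,543))),(P['w3'],(217,266))]),'bar L,R',tri([(P['w4'],f((286,113))),(P['w3'],(89,57))]),tri([(P['w4'],f((449,133))),(P['w3'],(179,68))]))
# refine: automatic near edge of rail dark mask in w4
E
```

```text
R [array([0.6669, 0.102 , 0.037 ]), array([0.4047, 0.1332, 0.037 ])] L [array([0.6676, 0.2468, 0.037 ]), array([0.4212, 0.2747, 0.037 ])]
-6.775878956374391
-6.453562355353356
wall top [0.4223 0.2697 0.031 ]
wall top [0.4051 0.1415 0.031 ]
cover edge [0.5973 0.2427 0.0355]
cover edge [0.5833 0.122  0.0355]
bar [0.6207 0.2144 0.0575]
bar [0.6125 0.1455 0.0575]
bar [0.6012 0.1462 0.0575]
bar [0.6092 0.2155 0.0575]
floor? [0.4257 0.261  0.005 ]
floor? [0.4136 0.1499 0.005 ]
tri pads [ 0.4358 -0.1731  0.0435] [ 0.4954 -0.1594  0.0432]
tri rail end R [0.4045 0.1325 0.0304] bar L,R [0.6209 0.215  0.0536] [0.6129 0.1444 0.0401]
```

```bash
python3 - <<'E'
import json
from h import *
im=cv2.imread('pics/w3.png')
cv2.imwrite('pics/fing.png',cv2.resize(im[240:400,120:520],None,fx=2,fy=2,interpolation=cv2.INTER_CUBIC))
p=json.load(open('w3.json'));t=np.array([.5178,.0171,.304])
for uv in [(217,264),(197,264),(425,264),(443,264)]:
    o,d=ray(p,uv)
    for Y in (.0427,.057):
        k=((Y if uv[0]<320 else -Y)+t[1]-o[1])/d[1];print(uv,Y,(o+d*k-t))
E
```

```text
(217, 264) 0.0427 [ 0.0092  0.0427 -0.0562]
(217, 264) 0.057 [-0.0139  0.057  -0.0995]
(197, 264) 0.0427 [ 0.0203  0.0427 -0.0356]
(197, 264) 0.057 [ 0.0009  0.057  -0.0719]
(425, 264) 0.0427 [ 0.0074 -0.0427 -0.0591]
(425, 264) 0.057 [-0.0156 -0.057  -0.1018]
(443, 264) 0.0427 [ 0.0176 -0.0427 -0.04  ]
(443, 264) 0.057 [-0.002  -0.057  -0.0765]
```

View pics/fing.png

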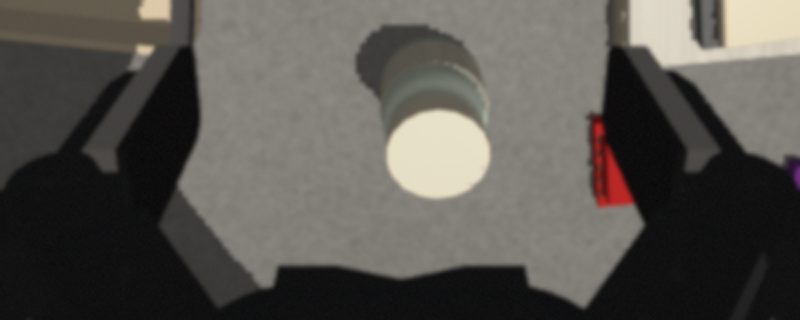

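Only the right-column geometry is needed now. The open fingertips sit about 59 mm ahead of the TCP, so about 66 mm at a 62 mm opening, and I'll grasp at TCP z ≈ 0.095. First target is C at (0.553,-0.150), yaw 4.2°.

Emit:
step_arm(
  motion=[
    {"x": 0.5, "y": 3.5, "z": 1, "rx": 0, "ry": 0, "rz": -0.5, "gripper": 0.88},
    {"x": 1, "y": 7.5, "z": 2, "rx": 0, "ry": 0, "rz": -1, "gripper": 0.88},
    {"x": 1.5, "y": 11.3, "z": 3.5, "rx": 0, "ry": 0, "rz": -1.5, "gripper": 0.88},
    {"x": 2, "y": 15, "z": 5, "rx": 0, "ry": 0, "rz": -2, "gripper": 0.88},
    {"x": 2.5, "y": 18.7, "z": 6.5, "rx": 0, "ry": 0, "rz": -2.5, "gripper": 0.88},
    {"x": 3, "y": 22.5, "z": 8, "rx": 0, "ry": 0, "rz": -3, "gripper": 0.88},
    {"x": 3.3, "y": 26, "z": 9.5, "rx": 0, "ry": 0, "rz": -3.5, "gripper": 0.88},
    {"x": 3.6, "y": 29, "z": 11, "rx": 0, "ry": 0, "rz": -4, "gripper": 0.88},
    {"x": 3.6, "y": 31, "z": 12.4, "rx": 0, "ry": 0, "rz": -4.4, "gripper": 0.88},
    {"x": 3.6, "y": 31.6, "z": 13.4, "rx": 0, "ry": 0, "rz": -4.4, "gripper": 0.88},
  ],
)

```text
time: 4.52
position: [0.5525, -0.1537, 0.1688]
tool_rot: [[0.998, 0.069, -0.001], [0.069, -0.998, -0.003], [-0.001, 0.003, -1.0]]
wrist_force: [-0.0, 0.0, -0.5]
width: 0.0749
gripper_force: 0.0
```

```bash
cat > go.py <<'E'
import sys
from h import *
x,y,z,psi=map(float,sys.argv[1:5])  # target TCP, yaw deg of tool x
s=state();R=np.array(s['tool_rot']);d=R.T@(np.array([x,y,z])-s['position'])*100
c,q=np.cos(np.radians(psi)),np.sin(np.radians(psi))
rv=np.degrees(cv2.Rodrigues(R.T@np.array([[c,q,0],[q,-c,0],[0,0,-1.]]))[0].ravel())
print('t',s['time'],'pos',s['position'],'width',s['width'],'F',s['wrist_force'],'move cm',d,'rot deg',rv)
E
python3 go.py .553 -.150 .095 4.2
```

```text
t 4.5167 pos [ 0.5525 -0.1537  0.1688] width 0.07491329794436105 F [-0.0406  0.0027 -0.4955] move cm [ 0.087  -0.3898  7.3763] rot deg [ 0.1704  0.0786 -0.2247]
```

Emit:
step_arm(
  motion=[
    {"x": 0, "y": 0, "z": 0.5, "rx": 0, "ry": 0, "rz": 0, "gripper": 0.88},
    {"x": 0, "y": 0, "z": 1, "rx": 0, "ry": 0, "rz": 0, "gripper": 0.88},
    {"x": 0, "y": 0, "z": 2, "rx": 0, "ry": 0, "rz": 0, "gripper": 0.88},
    {"x": 0, "y": 0, "z": 3, "rx": 0, "ry": 0, "rz": 0, "gripper": 0.88},
    {"x": 0, "y": 0, "z": 4, "rx": 0, "ry": 0, "rz": 0, "gripper": 0.88},
    {"x": 0, "y": 0, "z": 4.5, "rx": 0, "ry": 0, "rz": 0, "gripper": 0.88},
    {"x": 0, "y": 0, "z": 4.5, "rx": 0, "ry": 0, "rz": 0, "gripper": 0.88},
    {"x": 0, "y": 0, "z": 4.5, "rx": 0, "ry": 0, "rz": 0, "gripper": 0.88},
    {"x": 0, "y": 0, "z": 4.5, "rx": 0, "ry": 0, "rz": 0, "gripper": 0.88},
    {"x": 0, "y": 0, "z": 4.5, "rx": 0, "ry": 0, "rz": 0, "gripper": 0.88},
  ],
)

```text
time: 5.35
position: [0.5542, -0.1476, 0.1254]
tool_rot: [[0.997, 0.077, 0.001], [0.077, -0.997, -0.0], [0.001, 0.0, -1.0]]
wrist_force: [0.7, -0.1, 1.1]
width: 0.0751
gripper_force: 0.0
```

```bash
python3 go.py .553 -.150 .095 4.2
```

```text
t 5.35 pos [ 0.5542 -0.1476  0.1254] width 0.07510813664640906 F [ 0.6767 -0.1498  1.12  ] move cm [-0.1451  0.2316  3.0406] rot deg [ 0.0195 -0.059   0.2127]
```

Emit:
step_arm(
  motion=[
    {"x": -0.1, "y": 0.2, "z": 0.5, "rx": 0, "ry": 0, "rz": 0.2, "gripper": 0.88},
    {"x": -0.1, "y": 0.2, "z": 1, "rx": 0, "ry": 0, "rz": 0.2, "gripper": 0.88},
    {"x": -0.1, "y": 0.2, "z": 1.5, "rx": 0, "ry": 0, "rz": 0.2, "gripper": 0.88},
    {"x": -0.1, "y": 0.2, "z": 2, "rx": 0, "ry": 0, "rz": 0.2, "gripper": 0.88},
    {"x": -0.1, "y": 0.2, "z": 2.4, "rx": 0, "ry": 0, "rz": 0.2, "gripper": 0.88},
    {"x": -0.1, "y": 0.2, "z": 2.8, "rx": 0, "ry": 0, "rz": 0.2, "gripper": 0.88},
    {"x": -0.1, "y": 0.2, "z": 3, "rx": 0, "ry": 0, "rz": 0.2, "gripper": 0.88},
    {"x": -0.1, "y": 0.2, "z": 3, "rx": 0, "ry": 0, "rz": 0.2, "gripper": 0.88},
    {"x": -0.1, "y": 0.2, "z": 3, "rx": 0, "ry": 0, "rz": 0.2, "gripper": 0.88},
    {"x": -0.1, "y": 0.2, "z": 3, "rx": 0, "ry": 0, "rz": 0.2, "gripper": 0.88},
  ],
)

```text
time: 6.18
position: [0.5532, -0.1496, 0.0951]
tool_rot: [[0.997, 0.073, 0.0], [0.073, -0.997, -0.0], [0.0, 0.0, -1.0]]
wrist_force: [0.0, 0.3, -0.1]
width: 0.0751
gripper_force: 0.0
```

Emit:
step_arm(
  motion=[
    {"x": 0, "y": 0, "z": 0, "rx": 0, "ry": 0, "rz": 0, "gripper": 0.82},
    {"x": 0, "y": 0, "z": 0, "rx": 0, "ry": 0, "rz": 0, "gripper": 0.78},
    {"x": 0, "y": 0, "z": 0, "rx": 0, "ry": 0, "rz": 0, "gripper": 0.75},
    {"x": 0, "y": 0, "z": 0, "rx": 0, "ry": 0, "rz": 0, "gripper": 0.72},
    {"x": 0, "y": 0, "z": 0, "rx": 0, "ry": 0, "rz": 0, "gripper": 0.68},
    {"x": 0, "y": 0, "z": 0, "rx": 0, "ry": 0, "rz": 0, "gripper": 0.65},
    {"x": 0, "y": 0, "z": 0, "rx": 0, "ry": 0, "rz": 0, "gripper": 0.6},
    {"x": 0, "y": 0, "z": 0, "rx": 0, "ry": 0, "rz": 0, "gripper": 0.6},
    {"x": 0, "y": 0, "z": 0, "rx": 0, "ry": 0, "rz": 0, "gripper": 0.6},
    {"x": 0, "y": 0, "z": 0, "rx": 0, "ry": 0, "rz": 0, "gripper": 0.6},
  ],
  force=35,
)

```text
time: 7.02
position: [0.5532, -0.1497, 0.0955]
tool_rot: [[0.997, 0.073, 0.001], [0.073, -0.997, -0.0], [0.001, 0.0, -1.0]]
wrist_force: [-0.3, 1.1, 4.5]
width: 0.0605
gripper_force: 37.7
```

Gripped: width 60.5 mm, force 37.7 N. Now I lift.

Emit:
step_arm(
  motion=[
    {"x": 0, "y": 0, "z": -0.4, "rx": 0, "ry": 0, "rz": 0, "gripper": 0.6},
    {"x": 0, "y": 0, "z": -1, "rx": 0, "ry": 0, "rz": 0, "gripper": 0.6},
    {"x": 0, "y": 0, "z": -2, "rx": 0, "ry": 0, "rz": 0, "gripper": 0.6},
    {"x": 0, "y": 0, "z": -3, "rx": 0, "ry": 0, "rz": 0, "gripper": 0.6},
    {"x": 0, "y": 0, "z": -4, "rx": 0, "ry": 0, "rz": 0, "gripper": 0.6},
    {"x": 0, "y": 0, "z": -5, "rx": 0, "ry": 0, "rz": 0, "gripper": 0.6},
    {"x": 0, "y": -1, "z": -6, "rx": 0, "ry": 0, "rz": 1, "gripper": 0.6},
    {"x": 0, "y": -3, "z": -7, "rx": 0, "ry": 0, "rz": 2, "gripper": 0.6},
    {"x": 0, "y": -6, "z": -7.5, "rx": 0, "ry": 0, "rz": 3, "gripper": 0.6},
    {"x": 0, "y": -8, "z": -7.5, "rx": 0, "ry": 0, "rz": 4, "gripper": 0.6},
  ],
)

```text
time: 7.85
position: [0.5478, -0.0677, 0.1721]
tool_rot: [[1.0, 0.003, 0.003], [0.003, -1.0, 0.001], [0.003, -0.001, -1.0]]
wrist_force: [-0.1, 1.1, -0.7]
width: 0.0603
gripper_force: 38.4
```

```bash
python3 go.py .547 .1884 .0757 -6.6
```

```text
t 7.85 pos [ 0.5478 -0.0677  0.1721] width 0.06025526523481836 F [-0.1111  1.0966 -0.6969] move cm [ -0.0265 -25.5966   9.6672] rot deg [-0.0782 -0.1709  6.7877]
```

Emit:
step_arm(
  motion=[
    {"x": 0, "y": -2.5, "z": 0, "rx": 0, "ry": 0, "rz": 0.7, "gripper": 0.6},
    {"x": 0, "y": -5.5, "z": 0, "rx": 0, "ry": 0, "rz": 1.5, "gripper": 0.6},
    {"x": 0, "y": -9, "z": 0, "rx": 0, "ry": 0, "rz": 2.5, "gripper": 0.6},
    {"x": 0, "y": -12.5, "z": 0, "rx": 0, "ry": 0, "rz": 3.5, "gripper": 0.6},
    {"x": 0, "y": -16, "z": 0, "rx": 0, "ry": 0, "rz": 4.5, "gripper": 0.6},
    {"x": 0, "y": -19.5, "z": 0, "rx": 0, "ry": 0, "rz": 5.5, "gripper": 0.6},
    {"x": 0, "y": -22.5, "z": 0, "rx": 0, "ry": 0, "rz": 6.5, "gripper": 0.6},
    {"x": 0, "y": -24.6, "z": 0, "rx": 0, "ry": 0, "rz": 6.8, "gripper": 0.6},
    {"x": 0, "y": -25.6, "z": 0, "rx": 0, "ry": 0, "rz": 6.8, "gripper": 0.6},
    {"x": 0, "y": -25.6, "z": 0.5, "rx": 0, "ry": 0, "rz": 6.8, "gripper": 0.6},
  ],
)

```text
time: 8.68
position: [0.5465, 0.1896, 0.1661]
tool_rot: [[0.994, -0.11, 0.002], [-0.11, -0.994, 0.003], [0.002, -0.003, -1.0]]
wrist_force: [-0.3, -0.5, -0.1]
width: 0.0606
gripper_force: 38.4
```

Emit:
step_arm(
  motion=[
    {"x": 0, "y": 0, "z": 0.5, "rx": 0, "ry": 0, "rz": 0, "gripper": 0.6},
    {"x": 0, "y": 0, "z": 1.5, "rx": 0, "ry": 0, "rz": 0, "gripper": 0.6},
    {"x": 0, "y": 0, "z": 2.5, "rx": 0, "ry": 0, "rz": 0, "gripper": 0.6},
    {"x": 0, "y": 0, "z": 3.5, "rx": 0, "ry": 0, "rz": 0, "gripper": 0.6},
    {"x": 0, "y": 0, "z": 4, "rx": 0, "ry": 0, "rz": 0, "gripper": 0.6},
    {"x": 0, "y": 0, "z": 4.5, "rx": 0, "ry": 0, "rz": 0, "gripper": 0.6},
    {"x": 0, "y": 0, "z": 4.5, "rx": 0, "ry": 0, "rz": 0, "gripper": 0.6},
    {"x": 0, "y": 0, "z": 4.5, "rx": 0, "ry": 0, "rz": 0, "gripper": 0.6},
    {"x": 0, "y": 0, "z": 4.5, "rx": 0, "ry": 0, "rz": 0, "gripper": 0.6},
    {"x": 0, "y": 0, "z": 4.5, "rx": 0, "ry": 0, "rz": 0, "gripper": 0.6},
  ],
)

```text
time: 9.52
position: [0.5465, 0.1864, 0.1204]
tool_rot: [[0.993, -0.115, 0.001], [-0.115, -0.993, 0.0], [0.001, -0.0, -1.0]]
wrist_force: [-0.0, 0.2, 0.1]
width: 0.0613
gripper_force: 38.4
```

```bash
python3 go.py .547 .1884 .0757 -6.6
```

```text
t 9.5167 pos [0.5465 0.1864 0.1204] width 0.06128236726851767 F [-0.0183  0.2495  0.0806] move cm [ 0.02   -0.2064  4.4676] rot deg [-0.025  -0.0515  0.0156]
```

Emit:
step_arm(
  motion=[
    {"x": 0, "y": -0.2, "z": 0.6, "rx": 0, "ry": 0, "rz": 0, "gripper": 0.6},
    {"x": 0, "y": -0.2, "z": 1.4, "rx": 0, "ry": 0, "rz": 0, "gripper": 0.6},
    {"x": 0, "y": -0.2, "z": 2.2, "rx": 0, "ry": 0, "rz": 0, "gripper": 0.6},
    {"x": 0, "y": -0.2, "z": 3, "rx": 0, "ry": 0, "rz": 0, "gripper": 0.6},
    {"x": 0, "y": -0.2, "z": 3.6, "rx": 0, "ry": 0, "rz": 0, "gripper": 0.6},
    {"x": 0, "y": -0.2, "z": 4, "rx": 0, "ry": 0, "rz": 0, "gripper": 0.6},
    {"x": 0, "y": -0.2, "z": 4.3, "rx": 0, "ry": 0, "rz": 0, "gripper": 0.6},
    {"x": 0, "y": -0.2, "z": 4.4, "rx": 0, "ry": 0, "rz": 0, "gripper": 0.6},
    {"x": 0, "y": -0.2, "z": 4.45, "rx": 0, "ry": 0, "rz": 0, "gripper": 0.6},
    {"x": 0, "y": -0.2, "z": 4.45, "rx": 0, "ry": 0, "rz": 0, "gripper": 0.6},
  ],
)

```text
time: 10.35
position: [0.5465, 0.1882, 0.0756]
tool_rot: [[0.993, -0.115, 0.0], [-0.115, -0.993, 0.0], [0.0, -0.0, -1.0]]
wrist_force: [-0.2, 0.2, -0.2]
width: 0.0607
gripper_force: 38.4
```

Emit:
step_arm(
  motion=[
    {"x": 0, "y": 0, "z": 0.1, "rx": 0, "ry": 0, "rz": 0, "gripper": 0.6},
    {"x": 0, "y": 0, "z": 0.1, "rx": 0, "ry": 0, "rz": 0, "gripper": 0.6},
    {"x": 0, "y": 0, "z": 0.1, "rx": 0, "ry": 0, "rz": 0, "gripper": 0.72},
    {"x": 0, "y": 0, "z": 0.1, "rx": 0, "ry": 0, "rz": 0, "gripper": 0.76},
    {"x": 0, "y": 0, "z": 0.1, "rx": 0, "ry": 0, "rz": 0, "gripper": 0.8},
    {"x": 0, "y": 0, "z": 0.1, "rx": 0, "ry": 0, "rz": 0, "gripper": 0.84},
    {"x": 0, "y": 0, "z": 0.1, "rx": 0, "ry": 0, "rz": 0, "gripper": 0.88},
    {"x": 0, "y": 0, "z": 0, "rx": 0, "ry": 0, "rz": 0, "gripper": 0.88},
    {"x": 0, "y": 0, "z": -1, "rx": 0, "ry": 0, "rz": 0, "gripper": 0.88},
    {"x": 0, "y": 0, "z": -2, "rx": 0, "ry": 0, "rz": 0, "gripper": 0.88},
  ],
)

```text
time: 11.18
position: [0.5461, 0.1881, 0.0957]
tool_rot: [[0.993, -0.115, -0.001], [-0.115, -0.993, -0.0], [-0.001, 0.001, -1.0]]
wrist_force: [0.4, 0.2, 1.1]
width: 0.075
gripper_force: 0.0
```

Emit:
step_arm(
  motion=[
    {"x": 0, "y": 0, "z": -2, "rx": 0, "ry": 0, "rz": 0, "gripper": 0.88},
    {"x": 0, "y": 0, "z": -4, "rx": 0, "ry": 0, "rz": 0, "gripper": 0.88},
    {"x": 0, "y": 0, "z": -6, "rx": 0, "ry": 0, "rz": 0, "gripper": 0.88},
    {"x": 0, "y": 2, "z": -7.5, "rx": 0, "ry": 0, "rz": -1, "gripper": 0.88},
    {"x": 0, "y": 5, "z": -8, "rx": 0, "ry": 0, "rz": -2, "gripper": 0.88},
    {"x": 0, "y": 8.5, "z": -8, "rx": 0, "ry": 0, "rz": -4, "gripper": 0.88},
    {"x": 0, "y": 12, "z": -8, "rx": 0, "ry": 0, "rz": -6, "gripper": 0.88},
    {"x": 0, "y": 15.5, "z": -8, "rx": 0, "ry": 0, "rz": -8, "gripper": 0.88},
    {"x": 0, "y": 19, "z": -8, "rx": 0, "ry": 0, "rz": -10, "gripper": 0.88},
    {"x": 0, "y": 22, "z": -8, "rx": 0, "ry": 0, "rz": -12, "gripper": 0.88},
  ],
)

```text
time: 12.02
position: [0.5209, -0.033, 0.1767]
tool_rot: [[0.996, 0.095, 0.001], [0.095, -0.996, -0.001], [0.001, 0.001, -1.0]]
wrist_force: [-0.3, -0.7, 0.4]
width: 0.0751
gripper_force: 0.0
```

```bash
python3 go.py .4954 -.1595 .0965 7.4
```

```text
t 12.0167 pos [ 0.5209 -0.033   0.1767] width 0.07514369954796318 F [-0.3255 -0.6985  0.4017] move cm [-3.7439 12.3414  8.0326] rot deg [ 0.0689 -0.076  -1.9685]
```

Emit:
step_arm(
  motion=[
    {"x": -1, "y": 3, "z": 0, "rx": 0, "ry": 0, "rz": -1, "gripper": 0.88},
    {"x": -2, "y": 6, "z": 0.5, "rx": 0, "ry": 0, "rz": -2, "gripper": 0.88},
    {"x": -3, "y": 9, "z": 1, "rx": 0, "ry": 0, "rz": -2, "gripper": 0.88},
    {"x": -3.5, "y": 11, "z": 2, "rx": 0, "ry": 0, "rz": -2, "gripper": 0.88},
    {"x": -3.7, "y": 12.3, "z": 3, "rx": 0, "ry": 0, "rz": -2, "gripper": 0.88},
    {"x": -3.7, "y": 12.3, "z": 4, "rx": 0, "ry": 0, "rz": -2, "gripper": 0.88},
    {"x": -3.7, "y": 12.3, "z": 4.5, "rx": 0, "ry": 0, "rz": -2, "gripper": 0.88},
    {"x": -3.7, "y": 12.3, "z": 4.5, "rx": 0, "ry": 0, "rz": -2, "gripper": 0.88},
    {"x": -3.7, "y": 12.3, "z": 4.5, "rx": 0, "ry": 0, "rz": -2, "gripper": 0.88},
    {"x": -3.7, "y": 12.3, "z": 4.5, "rx": 0, "ry": 0, "rz": -2, "gripper": 0.88},
  ],
)

```text
time: 12.85
position: [0.4965, -0.1548, 0.1309]
tool_rot: [[0.991, 0.131, 0.001], [0.131, -0.991, 0.0], [0.001, -0.0, -1.0]]
wrist_force: [0.1, 0.4, -0.2]
width: 0.0752
gripper_force: 0.0
```

```bash
python3 go.py .4954 -.1595 .0965 7.4
```

```text
t 12.85 pos [ 0.4965 -0.1548  0.1309] width 0.07524443194257516 F [ 0.1102  0.4198 -0.2244] move cm [-0.1769  0.4502  3.4366] rot deg [-0.0189 -0.0444  0.1478]
```

Emit:
step_arm(
  motion=[
    {"x": -0.2, "y": 0.45, "z": 0.3, "rx": 0, "ry": 0, "rz": 0, "gripper": 0.88},
    {"x": -0.2, "y": 0.45, "z": 0.9, "rx": 0, "ry": 0, "rz": 0, "gripper": 0.88},
    {"x": -0.2, "y": 0.45, "z": 1.6, "rx": 0, "ry": 0, "rz": 0, "gripper": 0.88},
    {"x": -0.2, "y": 0.45, "z": 2.2, "rx": 0, "ry": 0, "rz": 0, "gripper": 0.88},
    {"x": -0.2, "y": 0.45, "z": 2.8, "rx": 0, "ry": 0, "rz": 0, "gripper": 0.88},
    {"x": -0.2, "y": 0.45, "z": 3.2, "rx": 0, "ry": 0, "rz": 0, "gripper": 0.88},
    {"x": -0.2, "y": 0.45, "z": 3.4, "rx": 0, "ry": 0, "rz": 0, "gripper": 0.88},
    {"x": -0.2, "y": 0.45, "z": 3.4, "rx": 0, "ry": 0, "rz": 0, "gripper": 0.88},
    {"x": -0.2, "y": 0.45, "z": 3.4, "rx": 0, "ry": 0, "rz": 0, "gripper": 0.88},
    {"x": -0.2, "y": 0.45, "z": 3.4, "rx": 0, "ry": 0, "rz": 0, "gripper": 0.88},
  ],
)

```text
time: 13.68
position: [0.4947, -0.1611, 0.0966]
tool_rot: [[0.992, 0.129, 0.0], [0.129, -0.992, -0.0], [0.0, 0.0, -1.0]]
wrist_force: [0.1, 0.5, 0.1]
width: 0.0753
gripper_force: 0.0
```

Emit:
step_arm(
  motion=[
    {"x": 0, "y": 0, "z": 0, "rx": 0, "ry": 0, "rz": 0, "gripper": 0.82},
    {"x": 0, "y": 0, "z": 0, "rx": 0, "ry": 0, "rz": 0, "gripper": 0.78},
    {"x": 0, "y": 0, "z": 0, "rx": 0, "ry": 0, "rz": 0, "gripper": 0.75},
    {"x": 0, "y": 0, "z": 0, "rx": 0, "ry": 0, "rz": 0, "gripper": 0.72},
    {"x": 0, "y": 0, "z": 0, "rx": 0, "ry": 0, "rz": 0, "gripper": 0.68},
    {"x": 0, "y": 0, "z": 0, "rx": 0, "ry": 0, "rz": 0, "gripper": 0.65},
    {"x": 0, "y": 0, "z": 0, "rx": 0, "ry": 0, "rz": 0, "gripper": 0.6},
    {"x": 0, "y": 0, "z": 0, "rx": 0, "ry": 0, "rz": 0, "gripper": 0.6},
    {"x": 0, "y": 0, "z": 0, "rx": 0, "ry": 0, "rz": 0, "gripper": 0.6},
    {"x": 0, "y": 0, "z": 0, "rx": 0, "ry": 0, "rz": 0, "gripper": 0.6},
  ],
  force=35,
)

```text
time: 14.52
position: [0.4946, -0.161, 0.097]
tool_rot: [[0.992, 0.129, 0.0], [0.129, -0.992, -0.0], [0.0, 0.0, -1.0]]
wrist_force: [-2.1, 0.3, 5.2]
width: 0.0605
gripper_force: 37.1
```

Emit:
step_arm(
  motion=[
    {"x": 0, "y": 0, "z": -0.4, "rx": 0, "ry": 0, "rz": 0, "gripper": 0.6},
    {"x": 0, "y": 0, "z": -1, "rx": 0, "ry": 0, "rz": 0, "gripper": 0.6},
    {"x": 0, "y": 0, "z": -2, "rx": 0, "ry": 0, "rz": 0, "gripper": 0.6},
    {"x": 0, "y": 0, "z": -3, "rx": 0, "ry": 0, "rz": 0, "gripper": 0.6},
    {"x": 0, "y": 0, "z": -4, "rx": 0, "ry": 0, "rz": 0, "gripper": 0.6},
    {"x": 0, "y": 0, "z": -5, "rx": 0, "ry": 0, "rz": 0, "gripper": 0.6},
    {"x": 0, "y": -1, "z": -6, "rx": 0, "ry": 0, "rz": 1, "gripper": 0.6},
    {"x": 0, "y": -3, "z": -7, "rx": 0, "ry": 0, "rz": 2, "gripper": 0.6},
    {"x": 0, "y": -6, "z": -7.5, "rx": 0, "ry": 0, "rz": 4, "gripper": 0.6},
    {"x": 0, "y": -8, "z": -7.5, "rx": 0, "ry": 0, "rz": 6, "gripper": 0.6},
  ],
)

```text
time: 15.35
position: [0.4846, -0.0798, 0.1734]
tool_rot: [[1.0, 0.023, 0.003], [0.023, -1.0, 0.001], [0.003, -0.001, -1.0]]
wrist_force: [0.4, 0.7, -0.3]
width: 0.0607
gripper_force: 38.5
```

```bash
python3 go.py .4974 .1941 .0767 -6.6
```

```text
t 15.35 pos [ 0.4846 -0.0798  0.1734] width 0.06070550100925212 F [ 0.4016  0.6625 -0.2834] move cm [  1.8935 -27.345    9.6959] rot deg [-0.0619 -0.1505  7.9354]
```

Emit:
step_arm(
  motion=[
    {"x": 0.2, "y": -2.5, "z": 0, "rx": 0, "ry": 0, "rz": 0.7, "gripper": 0.6},
    {"x": 0.4, "y": -5.5, "z": 0, "rx": 0, "ry": 0, "rz": 1.5, "gripper": 0.6},
    {"x": 0.6, "y": -9, "z": 0, "rx": 0, "ry": 0, "rz": 2.5, "gripper": 0.6},
    {"x": 0.9, "y": -12.8, "z": 0, "rx": 0, "ry": 0, "rz": 3.8, "gripper": 0.6},
    {"x": 1.2, "y": -16.6, "z": 0, "rx": 0, "ry": 0, "rz": 5, "gripper": 0.6},
    {"x": 1.4, "y": -20.3, "z": 0, "rx": 0, "ry": 0, "rz": 6, "gripper": 0.6},
    {"x": 1.6, "y": -23.8, "z": 0, "rx": 0, "ry": 0, "rz": 7, "gripper": 0.6},
    {"x": 1.8, "y": -26.2, "z": 0, "rx": 0, "ry": 0, "rz": 7.9, "gripper": 0.6},
    {"x": 1.9, "y": -27.3, "z": 0, "rx": 0, "ry": 0, "rz": 7.9, "gripper": 0.6},
    {"x": 1.9, "y": -27.3, "z": 0.5, "rx": 0, "ry": 0, "rz": 7.9, "gripper": 0.6},
  ],
)

```text
time: 16.18
position: [0.4969, 0.1953, 0.1675]
tool_rot: [[0.994, -0.107, 0.003], [-0.107, -0.994, 0.003], [0.002, -0.003, -1.0]]
wrist_force: [0.2, 0.0, -0.6]
width: 0.0609
gripper_force: 38.5
```

Emit:
step_arm(
  motion=[
    {"x": 0, "y": 0, "z": 0.5, "rx": 0, "ry": 0, "rz": 0, "gripper": 0.6},
    {"x": 0, "y": 0, "z": 1.5, "rx": 0, "ry": 0, "rz": 0, "gripper": 0.6},
    {"x": 0, "y": 0, "z": 2.5, "rx": 0, "ry": 0, "rz": 0, "gripper": 0.6},
    {"x": 0, "y": 0, "z": 3.5, "rx": 0, "ry": 0, "rz": 0, "gripper": 0.6},
    {"x": 0, "y": 0, "z": 4, "rx": 0, "ry": 0, "rz": 0, "gripper": 0.6},
    {"x": 0, "y": 0, "z": 4.5, "rx": 0, "ry": 0, "rz": 0, "gripper": 0.6},
    {"x": 0, "y": 0, "z": 4.5, "rx": 0, "ry": 0, "rz": 0, "gripper": 0.6},
    {"x": 0, "y": 0, "z": 4.5, "rx": 0, "ry": 0, "rz": 0, "gripper": 0.6},
    {"x": 0, "y": 0, "z": 4.5, "rx": 0, "ry": 0, "rz": 0, "gripper": 0.6},
    {"x": 0, "y": 0, "z": 4.5, "rx": 0, "ry": 0, "rz": 0, "gripper": 0.6},
  ],
)

```text
time: 17.02
position: [0.4968, 0.1919, 0.1218]
tool_rot: [[0.994, -0.113, 0.001], [-0.113, -0.994, 0.0], [0.001, -0.0, -1.0]]
wrist_force: [0.4, -0.5, -0.8]
width: 0.0607
gripper_force: 38.5
```

```bash
python3 go.py .4974 .1941 .0767 -6.6
```

```text
t 17.0167 pos [0.4968 0.1919 0.1218] width 0.0606807705231126 F [ 0.3682 -0.4621 -0.7784] move cm [ 0.033  -0.2275  4.5124] rot deg [-0.0255 -0.0453  0.1175]
```

Emit:
step_arm(
  motion=[
    {"x": 0, "y": -0.2, "z": 0.6, "rx": 0, "ry": 0, "rz": 0, "gripper": 0.6},
    {"x": 0, "y": -0.2, "z": 1.4, "rx": 0, "ry": 0, "rz": 0, "gripper": 0.6},
    {"x": 0, "y": -0.2, "z": 2.2, "rx": 0, "ry": 0, "rz": 0, "gripper": 0.6},
    {"x": 0, "y": -0.2, "z": 3, "rx": 0, "ry": 0, "rz": 0, "gripper": 0.6},
    {"x": 0, "y": -0.2, "z": 3.6, "rx": 0, "ry": 0, "rz": 0, "gripper": 0.6},
    {"x": 0, "y": -0.2, "z": 4, "rx": 0, "ry": 0, "rz": 0, "gripper": 0.6},
    {"x": 0, "y": -0.2, "z": 4.3, "rx": 0, "ry": 0, "rz": 0, "gripper": 0.6},
    {"x": 0, "y": -0.2, "z": 4.4, "rx": 0, "ry": 0, "rz": 0, "gripper": 0.6},
    {"x": 0, "y": -0.2, "z": 4.5, "rx": 0, "ry": 0, "rz": 0, "gripper": 0.6},
    {"x": 0, "y": -0.2, "z": 4.5, "rx": 0, "ry": 0, "rz": 0, "gripper": 0.6},
  ],
)

```text
time: 17.85
position: [0.4964, 0.1935, 0.0771]
tool_rot: [[0.994, -0.113, -0.001], [-0.113, -0.994, -0.0], [-0.001, 0.0, -1.0]]
wrist_force: [-2.6, -1.1, 4.8]
width: 0.0606
gripper_force: 39.1
```

Emit:
step_arm(
  motion=[
    {"x": 0, "y": 0, "z": 0.1, "rx": 0, "ry": 0, "rz": 0, "gripper": 0.6},
    {"x": 0, "y": 0, "z": 0.1, "rx": 0, "ry": 0, "rz": 0, "gripper": 0.6},
    {"x": 0, "y": 0, "z": 0.1, "rx": 0, "ry": 0, "rz": 0, "gripper": 0.72},
    {"x": 0, "y": 0, "z": 0.1, "rx": 0, "ry": 0, "rz": 0, "gripper": 0.76},
    {"x": 0, "y": 0, "z": 0.1, "rx": 0, "ry": 0, "rz": 0, "gripper": 0.8},
    {"x": 0, "y": 0, "z": 0.1, "rx": 0, "ry": 0, "rz": 0, "gripper": 0.84},
    {"x": 0, "y": 0, "z": 0.1, "rx": 0, "ry": 0, "rz": 0, "gripper": 0.88},
    {"x": 0, "y": 0, "z": 0, "rx": 0, "ry": 0, "rz": 0, "gripper": 0.88},
    {"x": 0, "y": 0, "z": -1, "rx": 0, "ry": 0, "rz": 0, "gripper": 0.88},
    {"x": 0, "y": 0, "z": -2, "rx": 0, "ry": 0, "rz": 0, "gripper": 0.88},
  ],
)

```text
time: 18.68
position: [0.4964, 0.1935, 0.0967]
tool_rot: [[0.994, -0.113, -0.001], [-0.113, -0.994, -0.0], [-0.001, 0.001, -1.0]]
wrist_force: [0.2, 0.5, 0.7]
width: 0.0753
gripper_force: 0.0
```

Emit:
step_arm(
  motion=[
    {"x": 0, "y": 0, "z": -2, "rx": 0, "ry": 0, "rz": 0, "gripper": 0.88},
    {"x": 0, "y": 0, "z": -4, "rx": 0, "ry": 0, "rz": 0, "gripper": 0.88},
    {"x": 0, "y": 0, "z": -6, "rx": 0, "ry": 0, "rz": 0, "gripper": 0.88},
    {"x": 0, "y": 2, "z": -7.5, "rx": 0, "ry": 0, "rz": -1, "gripper": 0.88},
    {"x": 0, "y": 5, "z": -8, "rx": 0, "ry": 0, "rz": -2, "gripper": 0.88},
    {"x": 0, "y": 8.5, "z": -8, "rx": 0, "ry": 0, "rz": -4, "gripper": 0.88},
    {"x": 0, "y": 12, "z": -8, "rx": 0, "ry": 0, "rz": -6, "gripper": 0.88},
    {"x": 0, "y": 15.5, "z": -8, "rx": 0, "ry": 0, "rz": -8, "gripper": 0.88},
    {"x": 0, "y": 19, "z": -8, "rx": 0, "ry": 0, "rz": -10, "gripper": 0.88},
    {"x": 0, "y": 22, "z": -8, "rx": 0, "ry": 0, "rz": -12, "gripper": 0.88},
  ],
)

```text
time: 19.52
position: [0.4715, -0.0274, 0.1776]
tool_rot: [[0.995, 0.096, 0.001], [0.096, -0.995, -0.001], [0.001, 0.001, -1.0]]
wrist_force: [0.2, -1.0, -0.1]
width: 0.0746
gripper_force: 0.0
```

```bash
python3 go.py .4356 -.1728 .0965 9.5
```

```text
t 19.5167 pos [ 0.4715 -0.0274  0.1776] width 0.07462149077404905 F [ 0.2438 -1.0253 -0.0616] move cm [-4.9824 14.1183  8.117 ] rot deg [ 0.0611 -0.0655 -3.9658]
```

Emit:
step_arm(
  motion=[
    {"x": -1, "y": 3, "z": 0, "rx": 0, "ry": 0, "rz": -1, "gripper": 0.88},
    {"x": -2.3, "y": 6.5, "z": 0.5, "rx": 0, "ry": 0, "rz": -2, "gripper": 0.88},
    {"x": -3.6, "y": 10, "z": 1, "rx": 0, "ry": 0, "rz": -3, "gripper": 0.88},
    {"x": -4.6, "y": 13, "z": 2, "rx": 0, "ry": 0, "rz": -4, "gripper": 0.88},
    {"x": -5.1, "y": 14.5, "z": 3, "rx": 0, "ry": 0, "rz": -4, "gripper": 0.88},
    {"x": -5.1, "y": 14.5, "z": 4, "rx": 0, "ry": 0, "rz": -4, "gripper": 0.88},
    {"x": -5.1, "y": 14.5, "z": 4.5, "rx": 0, "ry": 0, "rz": -4, "gripper": 0.88},
    {"x": -5.1, "y": 14.5, "z": 4.5, "rx": 0, "ry": 0, "rz": -4, "gripper": 0.88},
    {"x": -5.1, "y": 14.5, "z": 4.5, "rx": 0, "ry": 0, "rz": -4, "gripper": 0.88},
    {"x": -5.1, "y": 14.5, "z": 4.5, "rx": 0, "ry": 0, "rz": -4, "gripper": 0.88},
  ],
)

```text
time: 20.35
position: [0.4357, -0.1727, 0.1319]
tool_rot: [[0.986, 0.168, 0.001], [0.168, -0.986, 0.0], [0.001, -0.0, -1.0]]
wrist_force: [-0.0, -0.2, 0.3]
width: 0.0751
gripper_force: 0.0
```

```bash
python3 go.py .4356 -.1728 .0965 9.5
```

```text
t 20.35 pos [ 0.4357 -0.1727  0.1319] width 0.07512990187194446 F [-0.0224 -0.1622  0.3125] move cm [-0.019   0.0098  3.5391] rot deg [-0.0115 -0.0474  0.167 ]
```

Emit:
step_arm(
  motion=[
    {"x": 0, "y": 0, "z": 0.3, "rx": 0, "ry": 0, "rz": 0, "gripper": 0.88},
    {"x": 0, "y": 0, "z": 0.9, "rx": 0, "ry": 0, "rz": 0, "gripper": 0.88},
    {"x": 0, "y": 0, "z": 1.6, "rx": 0, "ry": 0, "rz": 0, "gripper": 0.88},
    {"x": 0, "y": 0, "z": 2.2, "rx": 0, "ry": 0, "rz": 0, "gripper": 0.88},
    {"x": 0, "y": 0, "z": 2.8, "rx": 0, "ry": 0, "rz": 0, "gripper": 0.88},
    {"x": 0, "y": 0, "z": 3.2, "rx": 0, "ry": 0, "rz": 0, "gripper": 0.88},
    {"x": 0, "y": 0, "z": 3.5, "rx": 0, "ry": 0, "rz": 0, "gripper": 0.88},
    {"x": 0, "y": 0, "z": 3.5, "rx": 0, "ry": 0, "rz": 0, "gripper": 0.88},
    {"x": 0, "y": 0, "z": 3.5, "rx": 0, "ry": 0, "rz": 0, "gripper": 0.88},
    {"x": 0, "y": 0, "z": 3.5, "rx": 0, "ry": 0, "rz": 0, "gripper": 0.88},
  ],
)

```text
time: 21.18
position: [0.4349, -0.1742, 0.0961]
tool_rot: [[0.986, 0.165, -0.0], [0.165, -0.986, 0.0], [-0.0, -0.0, -1.0]]
wrist_force: [-0.1, -0.4, 0.3]
width: 0.0752
gripper_force: 0.0
```

Emit:
step_arm(
  motion=[
    {"x": 0, "y": 0, "z": 0, "rx": 0, "ry": 0, "rz": 0, "gripper": 0.82},
    {"x": 0, "y": 0, "z": 0, "rx": 0, "ry": 0, "rz": 0, "gripper": 0.78},
    {"x": 0, "y": 0, "z": 0, "rx": 0, "ry": 0, "rz": 0, "gripper": 0.75},
    {"x": 0, "y": 0, "z": 0, "rx": 0, "ry": 0, "rz": 0, "gripper": 0.72},
    {"x": 0, "y": 0, "z": 0, "rx": 0, "ry": 0, "rz": 0, "gripper": 0.68},
    {"x": 0, "y": 0, "z": 0, "rx": 0, "ry": 0, "rz": 0, "gripper": 0.65},
    {"x": 0, "y": 0, "z": 0, "rx": 0, "ry": 0, "rz": 0, "gripper": 0.6},
    {"x": 0, "y": 0, "z": 0, "rx": 0, "ry": 0, "rz": 0, "gripper": 0.6},
    {"x": 0, "y": 0, "z": 0, "rx": 0, "ry": 0, "rz": 0, "gripper": 0.6},
    {"x": 0, "y": 0, "z": 0, "rx": 0, "ry": 0, "rz": 0, "gripper": 0.6},
  ],
  force=35,
)

```text
time: 22.02
position: [0.4351, -0.1741, 0.0969]
tool_rot: [[0.986, 0.165, 0.0], [0.165, -0.986, -0.0], [0.0, 0.0, -1.0]]
wrist_force: [-0.0, -0.4, 4.9]
width: 0.0605
gripper_force: 37.0
```

Emit:
step_arm(
  motion=[
    {"x": 0, "y": 0, "z": -0.4, "rx": 0, "ry": 0, "rz": 0, "gripper": 0.6},
    {"x": 0, "y": 0, "z": -1, "rx": 0, "ry": 0, "rz": 0, "gripper": 0.6},
    {"x": 0, "y": 0, "z": -2, "rx": 0, "ry": 0, "rz": 0, "gripper": 0.6},
    {"x": 0, "y": 0, "z": -3, "rx": 0, "ry": 0, "rz": 0, "gripper": 0.6},
    {"x": 0, "y": 0, "z": -4, "rx": 0, "ry": 0, "rz": 0, "gripper": 0.6},
    {"x": 0, "y": 0, "z": -5, "rx": 0, "ry": 0, "rz": 0, "gripper": 0.6},
    {"x": 0.2, "y": 0, "z": -6.5, "rx": 0, "ry": 0, "rz": 1, "gripper": 0.6},
    {"x": 0.4, "y": 0, "z": -8, "rx": 0, "ry": 0, "rz": 2, "gripper": 0.6},
    {"x": 0.6, "y": 0, "z": -9, "rx": 0, "ry": 0, "rz": 4, "gripper": 0.6},
    {"x": 0.8, "y": -1, "z": -9.5, "rx": 0, "ry": 0, "rz": 6, "gripper": 0.6},
  ],
)

```text
time: 22.85
position: [0.4423, -0.1649, 0.1938]
tool_rot: [[0.998, 0.057, 0.004], [0.057, -0.998, -0.002], [0.004, 0.002, -1.0]]
wrist_force: [0.2, -0.5, 0.2]
width: 0.0606
gripper_force: 38.4
```

```bash
python3 go.py .4477 .1999 .0770 -6.6; python3 -c "
from h import *
p=camera_params('scene')
for uv in [(311,170),(311,190)]:print(atz(p,uv,.075),atz(p,uv,0))"
```

```text
t 22.85 pos [ 0.4423 -0.1649  0.1938] width 0.060564700162602535 F [ 0.2066 -0.523   0.1909] move cm [  2.5619 -36.4154  11.604 ] rot deg [ 0.1141 -0.2373  9.849 ]
[0.3758 0.0007 0.075 ] [0.2875 0.0081 0.    ]
[ 0.463  -0.0081  0.075 ] [ 0.3817 -0.0013  0.    ]
```

Emit:
step_arm(
  motion=[
    {"x": 0.2, "y": -2.5, "z": 0, "rx": 0, "ry": 0, "rz": 0.7, "gripper": 0.6},
    {"x": 0.4, "y": -6, "z": 0, "rx": 0, "ry": 0, "rz": 1.6, "gripper": 0.6},
    {"x": 0.7, "y": -9.8, "z": 0, "rx": 0, "ry": 0, "rz": 2.6, "gripper": 0.6},
    {"x": 0.9, "y": -13.6, "z": 0, "rx": 0, "ry": 0, "rz": 3.6, "gripper": 0.6},
    {"x": 1.2, "y": -17.4, "z": 0, "rx": 0, "ry": 0, "rz": 4.6, "gripper": 0.6},
    {"x": 1.5, "y": -21.2, "z": 0, "rx": 0, "ry": 0, "rz": 5.7, "gripper": 0.6},
    {"x": 1.8, "y": -25, "z": 0, "rx": 0, "ry": 0, "rz": 6.7, "gripper": 0.6},
    {"x": 2, "y": -28.8, "z": 0, "rx": 0, "ry": 0, "rz": 7.8, "gripper": 0.6},
    {"x": 2.2, "y": -32.3, "z": 0, "rx": 0, "ry": 0, "rz": 8.8, "gripper": 0.6},
    {"x": 2.4, "y": -34.7, "z": 0, "rx": 0, "ry": 0, "rz": 9.8, "gripper": 0.6},
  ],
)

```text
time: 23.68
position: [0.4434, 0.1892, 0.1924]
tool_rot: [[0.994, -0.106, 0.001], [-0.106, -0.994, 0.003], [0.001, -0.003, -1.0]]
wrist_force: [0.8, 0.2, -0.3]
width: 0.0608
gripper_force: 38.4
```

```bash
python3 go.py .4477 .1999 .0770 -6.6
```

```text
t 23.6833 pos [0.4434 0.1892 0.1924] width 0.06080320581375023 F [ 0.8283  0.1694 -0.3146] move cm [ 0.3076 -1.0844 11.5413] rot deg [-0.1498 -0.0308  0.4891]
```

Emit:
step_arm(
  motion=[
    {"x": 0.2, "y": -0.6, "z": 0.8, "rx": 0, "ry": 0, "rz": 0.4, "gripper": 0.6},
    {"x": 0.3, "y": -1, "z": 2, "rx": 0, "ry": 0, "rz": 0.4, "gripper": 0.6},
    {"x": 0.3, "y": -1.1, "z": 3.5, "rx": 0, "ry": 0, "rz": 0.4, "gripper": 0.6},
    {"x": 0.3, "y": -1.1, "z": 5, "rx": 0, "ry": 0, "rz": 0.4, "gripper": 0.6},
    {"x": 0.3, "y": -1.1, "z": 6, "rx": 0, "ry": 0, "rz": 0.4, "gripper": 0.6},
    {"x": 0.3, "y": -1.1, "z": 6.8, "rx": 0, "ry": 0, "rz": 0.4, "gripper": 0.6},
    {"x": 0.3, "y": -1.1, "z": 7, "rx": 0, "ry": 0, "rz": 0.4, "gripper": 0.6},
    {"x": 0.3, "y": -1.1, "z": 7, "rx": 0, "ry": 0, "rz": 0.4, "gripper": 0.6},
    {"x": 0.3, "y": -1.1, "z": 7, "rx": 0, "ry": 0, "rz": 0.4, "gripper": 0.6},
    {"x": 0.3, "y": -1.1, "z": 7, "rx": 0, "ry": 0, "rz": 0.4, "gripper": 0.6},
  ],
)

```text
time: 24.52
position: [0.4486, 0.1954, 0.122]
tool_rot: [[0.993, -0.117, 0.001], [-0.117, -0.993, 0.0], [0.001, -0.001, -1.0]]
wrist_force: [0.4, 0.2, -0.7]
width: 0.0606
gripper_force: 38.4
```

```bash
python3 go.py .4477 .1999 .0770 -6.6
```

```text
t 24.5167 pos [0.4486 0.1954 0.122 ] width 0.06063540426426329 F [ 0.3564  0.1788 -0.692 ] move cm [-0.1411 -0.4321  4.4965] rot deg [-0.0309 -0.0541 -0.1104]
```

Emit:
step_arm(
  motion=[
    {"x": -0.1, "y": -0.4, "z": 0.6, "rx": 0, "ry": 0, "rz": 0, "gripper": 0.6},
    {"x": -0.1, "y": -0.4, "z": 1.4, "rx": 0, "ry": 0, "rz": 0, "gripper": 0.6},
    {"x": -0.1, "y": -0.4, "z": 2.2, "rx": 0, "ry": 0, "rz": 0, "gripper": 0.6},
    {"x": -0.1, "y": -0.4, "z": 3, "rx": 0, "ry": 0, "rz": 0, "gripper": 0.6},
    {"x": -0.1, "y": -0.4, "z": 3.6, "rx": 0, "ry": 0, "rz": 0, "gripper": 0.6},
    {"x": -0.1, "y": -0.4, "z": 4, "rx": 0, "ry": 0, "rz": 0, "gripper": 0.6},
    {"x": -0.1, "y": -0.4, "z": 4.3, "rx": 0, "ry": 0, "rz": 0, "gripper": 0.6},
    {"x": -0.1, "y": -0.4, "z": 4.4, "rx": 0, "ry": 0, "rz": 0, "gripper": 0.6},
    {"x": -0.1, "y": -0.4, "z": 4.5, "rx": 0, "ry": 0, "rz": 0, "gripper": 0.6},
    {"x": -0.1, "y": -0.4, "z": 4.5, "rx": 0, "ry": 0, "rz": 0, "gripper": 0.6},
  ],
)

```text
time: 25.35
position: [0.4473, 0.1993, 0.0769]
tool_rot: [[0.993, -0.117, -0.0], [-0.117, -0.993, -0.0], [-0.0, 0.0, -1.0]]
wrist_force: [-1.6, 0.3, 4.1]
width: 0.0607
gripper_force: 38.9
```

Emit:
step_arm(
  motion=[
    {"x": 0, "y": 0, "z": 0.05, "rx": 0, "ry": 0, "rz": 0, "gripper": 0.6},
    {"x": 0, "y": 0, "z": 0.05, "rx": 0, "ry": 0, "rz": 0, "gripper": 0.6},
    {"x": 0, "y": 0, "z": 0.05, "rx": 0, "ry": 0, "rz": 0, "gripper": 0.72},
    {"x": 0, "y": 0, "z": 0.05, "rx": 0, "ry": 0, "rz": 0, "gripper": 0.76},
    {"x": 0, "y": 0, "z": 0.05, "rx": 0, "ry": 0, "rz": 0, "gripper": 0.8},
    {"x": 0, "y": 0, "z": 0.05, "rx": 0, "ry": 0, "rz": 0, "gripper": 0.84},
    {"x": 0, "y": 0, "z": 0.05, "rx": 0, "ry": 0, "rz": 0, "gripper": 0.88},
    {"x": 0, "y": 0, "z": 0, "rx": 0, "ry": 0, "rz": 0, "gripper": 0.88},
    {"x": 0, "y": 0, "z": -1, "rx": 0, "ry": 0, "rz": 0, "gripper": 0.88},
    {"x": 0, "y": 0, "z": -2, "rx": 0, "ry": 0, "rz": 0, "gripper": 0.88},
  ],
)

```text
time: 26.18
position: [0.4473, 0.1994, 0.0968]
tool_rot: [[0.993, -0.117, -0.001], [-0.117, -0.993, -0.001], [-0.001, 0.001, -1.0]]
wrist_force: [-0.2, 0.1, 0.2]
width: 0.0751
gripper_force: 0.0
```

Emit:
step_arm(
  motion=[
    {"x": 0, "y": 0, "z": -2, "rx": 0, "ry": 0, "rz": 0, "gripper": 0.88},
    {"x": 0, "y": 0, "z": -5, "rx": 0, "ry": 0, "rz": 0, "gripper": 0.88},
    {"x": 0, "y": 0, "z": -8, "rx": 0, "ry": 0, "rz": 0, "gripper": 0.88},
    {"x": 2, "y": 0, "z": -11, "rx": 0, "ry": 0, "rz": 0, "gripper": 0.88},
    {"x": 4, "y": 0, "z": -14, "rx": 0, "ry": 0, "rz": 0, "gripper": 0.88},
    {"x": 6, "y": 0, "z": -17, "rx": 0, "ry": 0, "rz": 0, "gripper": 0.88},
    {"x": 8, "y": 0, "z": -19, "rx": 0, "ry": 0, "rz": 0, "gripper": 0.88},
    {"x": 9, "y": 0, "z": -20, "rx": 0, "ry": 0, "rz": 0, "gripper": 0.88},
    {"x": 9, "y": 0, "z": -20, "rx": 0, "ry": 0, "rz": 0, "gripper": 0.88},
    {"x": 9, "y": 0, "z": -20, "rx": 0, "ry": 0, "rz": 0, "gripper": 0.88},
  ],
)

```text
time: 27.02
position: [0.5366, 0.1889, 0.2972]
tool_rot: [[0.993, -0.117, 0.001], [-0.117, -0.993, 0.001], [0.001, -0.001, -1.0]]
wrist_force: [-0.0, -0.6, -0.2]
width: 0.0751
gripper_force: 0.0
```

```bash
python3 snap.py w5;python3 - <<'E'
import json
from h import *
im=cv2.imread('pics/w5.png').astype(int);p=json.load(open('w5.json'))
cv2.imwrite('pics/w5b.png',cv2.resize(im[:300,100:500].astype(np.uint8),None,fx=2,fy=2,interpolation=cv2.INTER_CUBIC))
E
```

```text
27.0167 [0.5366 0.1889 0.2972] [-0.033  -0.5782 -0.2485] [[-0.1188 -0.9462 -0.3009  0.6134]
 [-0.9929  0.113   0.0367  0.1805]
 [-0.0007  0.3031 -0.953   0.368 ]
 [ 0.      0.      0.      1.    ]]
```

View pics/w5b.png

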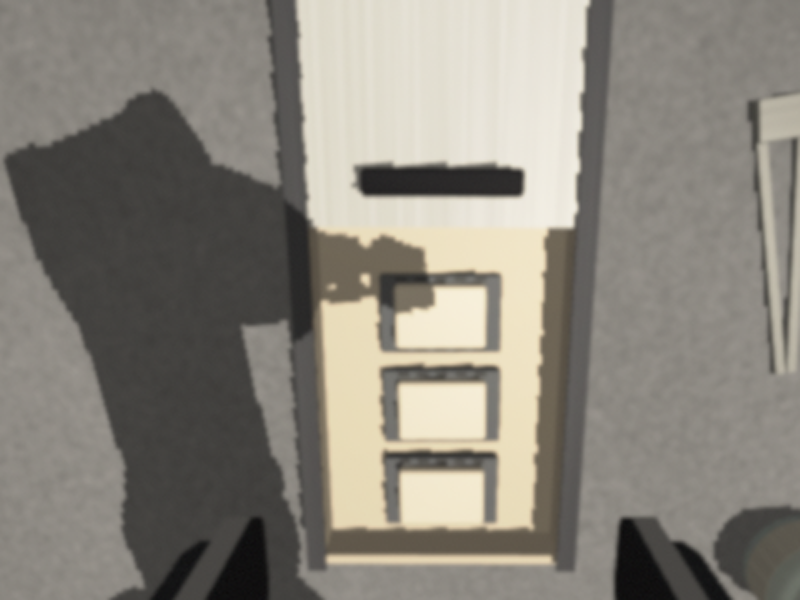

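Three filled cassettes lie flat in the box at crop (440,312), (440,405) and (440,490), clear of each other and of the walls. The cover bar is at (440,181). Next I shut the fingers, go behind the bar and draw the cover toward the robot.

Emit:
step_arm(
  motion=[
    {"x": 2, "y": 0, "z": 0.5, "rx": 0, "ry": 0, "rz": 0, "gripper": 0},
    {"x": 4.5, "y": 0, "z": 1.5, "rx": 0, "ry": 0, "rz": 0, "gripper": 0},
    {"x": 7, "y": 0, "z": 3, "rx": 0, "ry": 0, "rz": 0, "gripper": 0},
    {"x": 9, "y": 0, "z": 5.5, "rx": 0, "ry": 0, "rz": 0, "gripper": 0},
    {"x": 10.3, "y": 0, "z": 8.5, "rx": 0, "ry": 0, "rz": 0, "gripper": 0},
    {"x": 10.3, "y": 0, "z": 11.5, "rx": 0, "ry": 0, "rz": 0, "gripper": 0},
    {"x": 10.3, "y": 0, "z": 14, "rx": 0, "ry": 0, "rz": 0, "gripper": 0},
    {"x": 10.3, "y": 0, "z": 15.2, "rx": 0, "ry": 0, "rz": 0, "gripper": 0},
    {"x": 10.3, "y": 0, "z": 15.2, "rx": 0, "ry": 0, "rz": 0, "gripper": 0},
    {"x": 10.3, "y": 0, "z": 15.2, "rx": 0, "ry": 0, "rz": 0, "gripper": 0},
  ],
)

```text
time: 27.9
position: [0.6384, 0.1774, 0.144]
tool_rot: [[0.993, -0.116, -0.002], [-0.116, -0.993, -0.0], [-0.002, 0.001, -1.0]]
wrist_force: [0.5, 0.3, -0.0]
width: -0.0001
gripper_force: 0.0
```

```bash
python3 go.py .6394 .1777 .116 -6.6; python3 - <<'E'
import json
from h import *
p=json.load(open('w5.json'));xb=np.array([.9934,-.1149,0])
for c in [(359,168),(523,168),(359,195),(523,195)]:
    for z in (.0575,.0355):
        P=atz(p,(c[0]/2+100,c[1]/2),z)-[.5073,.193,0];print(c,z,P@xb,P@[.1149,.9934,0])
E
```

```text
t 27.9 pos [0.6384 0.1774 0.144 ] width -5.8239211621564344e-05 F [ 0.55    0.3197 -0.033 ] move cm [ 0.1042 -0.0475  2.8002] rot deg [ 0.0369  0.1089 -0.0588]
(359, 168) 0.0575 0.10999062376702227 0.03433116024582749
(359, 168) 0.0355 0.11021731528051844 0.03678150433332568
(523, 168) 0.0575 0.10971546317710759 -0.034964240330668604
(523, 168) 0.0355 0.10992266138889656 -0.037423015498828635
(359, 195) 0.0575 0.09903158859404493 0.03476169914546265
(359, 195) 0.0355 0.09848190519458105 0.037242544056751786
(523, 195) 0.0575 0.09875512305558358 -0.035313972096659166
(523, 195) 0.0355 0.0981858539074684 -0.03779752343946364
```

Emit:
step_arm(
  motion=[
    {"x": 0.1, "y": 0, "z": 0.5, "rx": 0, "ry": 0, "rz": 0, "gripper": 0},
    {"x": 0.1, "y": 0, "z": 1.2, "rx": 0, "ry": 0, "rz": 0, "gripper": 0},
    {"x": 0.1, "y": 0, "z": 2, "rx": 0, "ry": 0, "rz": 0, "gripper": 0},
    {"x": 0.1, "y": 0, "z": 2.6, "rx": 0, "ry": 0, "rz": 0, "gripper": 0},
    {"x": 0.1, "y": 0, "z": 2.7, "rx": 0, "ry": 0, "rz": 0, "gripper": 0},
    {"x": 0.1, "y": 0, "z": 2.7, "rx": 0, "ry": 0, "rz": 0, "gripper": 0},
    {"x": -0.4, "y": 0, "z": 2.7, "rx": 0, "ry": 0, "rz": 0, "gripper": 0},
    {"x": -0.8, "y": 0, "z": 2.7, "rx": 0, "ry": 0, "rz": 0, "gripper": 0},
    {"x": -1.2, "y": 0, "z": 2.7, "rx": 0, "ry": 0, "rz": 0, "gripper": 0},
    {"x": -1.8, "y": 0, "z": 2.7, "rx": 0, "ry": 0, "rz": 0, "gripper": 0},
  ],
)

```text
time: 28.73
position: [0.622, 0.1791, 0.1179]
tool_rot: [[0.993, -0.117, 0.002], [-0.117, -0.993, 0.0], [0.002, -0.0, -1.0]]
wrist_force: [1.0, 0.1, -0.6]
width: 0.0001
gripper_force: 0.9
```

Emit:
step_arm(
  motion=[
    {"x": -0.8, "y": 0, "z": 0, "rx": 0, "ry": 0, "rz": 0, "gripper": 0},
    {"x": -2, "y": 0, "z": 0, "rx": 0, "ry": 0, "rz": 0, "gripper": 0},
    {"x": -3.2, "y": 0, "z": 0, "rx": 0, "ry": 0, "rz": 0, "gripper": 0},
    {"x": -4.4, "y": 0, "z": 0, "rx": 0, "ry": 0, "rz": 0, "gripper": 0},
    {"x": -5.6, "y": 0, "z": 0, "rx": 0, "ry": 0, "rz": 0, "gripper": 0},
    {"x": -6.8, "y": 0, "z": 0, "rx": 0, "ry": 0, "rz": 0, "gripper": 0},
    {"x": -8, "y": 0, "z": 0, "rx": 0, "ry": 0, "rz": 0, "gripper": 0},
    {"x": -9, "y": 0, "z": 0, "rx": 0, "ry": 0, "rz": 0, "gripper": 0},
    {"x": -9.5, "y": 0, "z": 0, "rx": 0, "ry": 0, "rz": 0, "gripper": 0},
    {"x": -9.8, "y": 0, "z": 0, "rx": 0, "ry": 0, "rz": 0, "gripper": 0},
  ],
)

```text
time: 29.57
position: [0.5234, 0.191, 0.1178]
tool_rot: [[0.993, -0.116, 0.0], [-0.116, -0.993, 0.0], [0.0, -0.0, -1.0]]
wrist_force: [1.5, -0.4, 0.1]
width: -0.0002
gripper_force: 0.8
```

```bash
python3 go.py .4517 .1994 .1165 -6.6
```

```text
t 29.5667 pos [0.5234 0.191  0.1178] width -0.0001756352316627316 F [ 1.4689 -0.3896  0.1359] move cm [-7.219  -0.0065  0.1303] rot deg [-0.0199 -0.0142 -0.051 ]
```

Contact is steady at about 1.5 N. I go on toward shut, slowing near the end.

Emit:
step_arm(
  motion=[
    {"x": -0.8, "y": 0, "z": 0, "rx": 0, "ry": 0, "rz": 0, "gripper": 0},
    {"x": -1.8, "y": 0, "z": 0, "rx": 0, "ry": 0, "rz": 0, "gripper": 0},
    {"x": -2.8, "y": 0, "z": 0, "rx": 0, "ry": 0, "rz": 0, "gripper": 0},
    {"x": -3.8, "y": 0, "z": 0, "rx": 0, "ry": 0, "rz": 0, "gripper": 0},
    {"x": -4.8, "y": 0, "z": 0, "rx": 0, "ry": 0, "rz": 0, "gripper": 0},
    {"x": -5.6, "y": 0, "z": 0, "rx": 0, "ry": 0, "rz": 0, "gripper": 0},
    {"x": -6.2, "y": 0, "z": 0, "rx": 0, "ry": 0, "rz": 0, "gripper": 0},
    {"x": -6.5, "y": 0, "z": 0, "rx": 0, "ry": 0, "rz": 0, "gripper": 0},
    {"x": -6.7, "y": 0, "z": 0, "rx": 0, "ry": 0, "rz": 0, "gripper": 0},
    {"x": -6.8, "y": 0, "z": 0, "rx": 0, "ry": 0, "rz": 0, "gripper": 0},
  ],
)

```text
time: 30.4
position: [0.4564, 0.1985, 0.1174]
tool_rot: [[0.993, -0.116, 0.0], [-0.116, -0.993, -0.0], [0.0, 0.0, -1.0]]
wrist_force: [2.2, 1.0, -0.3]
width: 0.0002
gripper_force: 0.8
```

Emit:
step_arm(
  motion=[
    {"x": -0.1, "y": 0, "z": 0, "rx": 0, "ry": 0, "rz": 0, "gripper": 0},
    {"x": -0.2, "y": 0, "z": 0, "rx": 0, "ry": 0, "rz": 0, "gripper": 0},
    {"x": -0.3, "y": 0, "z": 0, "rx": 0, "ry": 0, "rz": 0, "gripper": 0},
    {"x": -0.35, "y": 0, "z": 0, "rx": 0, "ry": 0, "rz": 0, "gripper": 0},
    {"x": -0.4, "y": 0, "z": 0, "rx": 0, "ry": 0, "rz": 0, "gripper": 0},
    {"x": -0.45, "y": 0, "z": 0, "rx": 0, "ry": 0, "rz": 0, "gripper": 0},
    {"x": -0.5, "y": 0, "z": 0, "rx": 0, "ry": 0, "rz": 0, "gripper": 0},
    {"x": -0.5, "y": 0, "z": 0, "rx": 0, "ry": 0, "rz": 0, "gripper": 0},
    {"x": -0.5, "y": 0, "z": 0, "rx": 0, "ry": 0, "rz": 0, "gripper": 0},
    {"x": -0.5, "y": 0, "z": 0, "rx": 0, "ry": 0, "rz": 0, "gripper": 0},
  ],
)

```text
time: 31.23
position: [0.4524, 0.199, 0.1174]
tool_rot: [[0.993, -0.117, 0.002], [-0.117, -0.993, 0.0], [0.002, -0.0, -1.0]]
wrist_force: [4.8, -0.0, -2.9]
width: 0.0
gripper_force: 2.4
```

```bash
python3 go.py .4517 .1994 .1165 -6.6
```

```text
t 31.2333 pos [0.4524 0.199  0.1174] width 2.4866423180093966e-05 F [ 4.809  -0.0345 -2.8834] move cm [-0.0724 -0.0302  0.094 ] rot deg [-0.0156 -0.0895 -0.1107]
```

Emit:
step_arm(
  motion=[
    {"x": -0.1, "y": 0, "z": 0, "rx": 0, "ry": 0, "rz": 0, "gripper": 0},
    {"x": -0.15, "y": 0, "z": 0, "rx": 0, "ry": 0, "rz": 0, "gripper": 0},
    {"x": -0.2, "y": 0, "z": 0, "rx": 0, "ry": 0, "rz": 0, "gripper": 0},
    {"x": -0.2, "y": 0, "z": 0, "rx": 0, "ry": 0, "rz": 0, "gripper": 0},
    {"x": -0.2, "y": 0, "z": 0, "rx": 0, "ry": 0, "rz": 0, "gripper": 0},
    {"x": -0.2, "y": 0, "z": 0, "rx": 0, "ry": 0, "rz": 0, "gripper": 0},
    {"x": -0.2, "y": 0, "z": 0, "rx": 0, "ry": 0, "rz": 0, "gripper": 0},
    {"x": -0.2, "y": 0, "z": 0, "rx": 0, "ry": 0, "rz": 0, "gripper": 0},
    {"x": -0.2, "y": 0, "z": 0, "rx": 0, "ry": 0, "rz": 0, "gripper": 0},
    {"x": -0.2, "y": 0, "z": 0, "rx": 0, "ry": 0, "rz": 0, "gripper": 0},
  ],
)

```text
time: 32.07
position: [0.4521, 0.199, 0.1176]
tool_rot: [[0.993, -0.118, 0.005], [-0.118, -0.993, 0.0], [0.005, -0.001, -1.0]]
wrist_force: [8.7, -1.4, -6.5]
width: -0.0001
gripper_force: 4.1
```

Position holds while the force rises, so the cover is at its stop. I back off in +x, lift, and look.

Emit:
step_arm(
  motion=[
    {"x": 0.5, "y": 0, "z": 0, "rx": 0, "ry": 0, "rz": 0, "gripper": 0},
    {"x": 1.2, "y": 0, "z": 0, "rx": 0, "ry": 0, "rz": 0, "gripper": 0},
    {"x": 1.5, "y": 0, "z": -0.5, "rx": 0, "ry": 0, "rz": 0, "gripper": 0},
    {"x": 1.5, "y": 0, "z": -2, "rx": 0, "ry": 0, "rz": 0, "gripper": 0},
    {"x": 1.5, "y": 0, "z": -5, "rx": 0, "ry": 0, "rz": 0, "gripper": 0},
    {"x": 1.5, "y": 0, "z": -9, "rx": 0, "ry": 0, "rz": 0, "gripper": 0},
    {"x": 3, "y": 0, "z": -13, "rx": 0, "ry": 0, "rz": 0, "gripper": 0},
    {"x": 4, "y": 0, "z": -17, "rx": 0, "ry": 0, "rz": 0, "gripper": 0},
    {"x": 4, "y": 0, "z": -18, "rx": 0, "ry": 0, "rz": 0, "gripper": 0},
    {"x": 4, "y": 0, "z": -18, "rx": 0, "ry": 0, "rz": 0, "gripper": 0},
  ],
)

```text
time: 32.9
position: [0.4909, 0.195, 0.3014]
tool_rot: [[0.993, -0.117, 0.006], [-0.117, -0.993, 0.003], [0.005, -0.004, -1.0]]
wrist_force: [-0.3, 0.7, 1.0]
width: 0.0001
gripper_force: 0.0
```

```bash
python3 snap.py w6;python3 - <<'E'
from h import *
cv2.imwrite('pics/s6.png',get_image('side')[:,:,::-1])
a=cv2.resize(cv2.imread('pics/w6.png'),(400,250));b=cv2.imread('pics/s6.png')
b=cv2.resize(b[130:310,190:400],(400,343))
cv2.imwrite('pics/fin.png',np.vstack([a,b]))
E
```

```text
32.9 [0.4909 0.195  0.3014] [-0.3335  0.7112  0.9534] [[-0.1187 -0.9478 -0.2959  0.5672]
 [-0.9929  0.1121  0.0391  0.1864]
 [-0.0038  0.2985 -0.9544  0.3726]
 [ 0.      0.      0.      1.    ]]
```

View pics/fin.png

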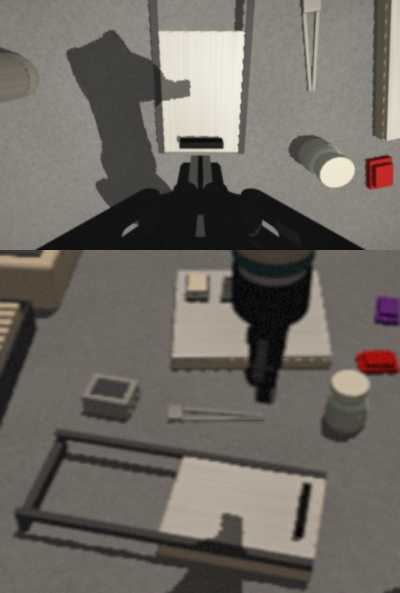

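The cover lies over the whole box with its near edge flush with the rail ends. Forceps, jar, moulds and plate are in place, and the gripper is clear.

```bash
python3 - <<'E'
import json
from h import *
p=json.load(open('w6.json'));P=atz(p,(320,244),.0355)-[.5073,.193,0];print('near edge box x',P@[.9934,-.1149,0])
if P@[.9934,-.1149,0]<-.087: print(sign_off())
E
```

```text
near edge box x -0.09500818209582783
the job is handed in; nothing more can be done
None
```

The job is handed in: three filled cassettes lie flat in the box, wax up, with the cover shut against its stop; the other two were left on the cold plate and nothing else was touched, though the verdict was not reported back.

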